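# Check the coder's gap and put the gauge set away

### The arm

A 7-joint arm with a two-finger parallel gripper is mounted at the origin on the work surface. World frame = base frame: x ahead of the robot, y to its left, z up, the work surface at z = 0. Lengths are in m, angles in rad, forces in N, time in s.
With the tool pointing down it reaches from about 0.4 to 0.85 m from the base axis. Payload 4.5 kg.
Tool frame: the origin (TCP) lies at the very end of the fingers, on their centre line; the grasp point (between the pads) lies 19 mm behind it (r.grip_depth is the distance from the TCP to the grasp point, in m); z points along the fingers, x is the direction in which the jaws open and shut, and the axes are right-handed (so a half turn about z gives the same grasp; the last joint's range is limited). The gripper opens to 88 mm and grips with 3 to 60 N. Pads are 18 mm wide; open, the fingers measure 123 mm over their backs; the gripper's body (75 mm by 187 mm) begins 45 mm behind the grasp point.
Start: joints at [-1.245, 0.689, -0.195, 1.565, 0.157, 0.902, -0.215], TCP at [0.18, 0.599, 0.239] pointing down, gripper open.
Joint ranges: [-3.01, 3.01], [-0.46, 2.08], [-1.47, 1.51], [0.13, 2.56], [-1, 4.14], [0.04, 2.09], [-2.66, 2.66]. Speed limits (rad/s): [2.57, 2.57, 3.14, 3.14, 3.14, 3.14, 3.14].

### API

Orientations are given as a unit quaternion [x, y, z, w].
In Python, from plant import r gives the robot as it stands. The module is installed in compiled form; this text tells all that it offers.
- The arm moves only by the shell command python3 -m jog 'ROWS' [FORCE]. ROWS is JSON, a list of rows, each a list of 5 numbers: the shift along the tool's x, y, z in units of 1 m (1.0 is 1 m), then the turn about the tool's z in units of 360 degrees (1.0 is 360 degrees), then the closure, from 0 (fully open) to 1 (shut). In form: [[dx, dy, dz, yaw, fingers], ...]. A call has 1 to 20 rows; each row shifts and turns the commanded pose from where the row before left it, along the tool's axes as they then stand; what a row does not reach is not made up. A row lasts 1/10 s, in which the tool goes at most 50 mm and 8.59 degrees, less where a joint would pass 70% of its speed; a pose out of reach is approached as far as the arm can. A call with a number of a shift or a turn outside -1 to 1 is refused whole. A call with a gripper value outside its range is refused whole. The fingers move at their own pace and stop on an object; FORCE is the grip in N (left out, the last holds). Time passes only in rows, so rows that do not move let the fingers close. It gives the time, the measured TCP pose, the force and the opening at its end, in the units of the state.
- r.get_state(): the state, without advancing time (a new reading comes with each control period).
- r.snapshot(name): name is "side" or "top" or "wrist"; returns the picture (420x560x3 uint8, red, green, blue); there is no depth.
- r.get_calibration(name): a dict with "mtx" (3x3 intrinsics, pixels), "R" (3x3) and "t" (3): a world point X has camera coordinates R X + t. Camera axes: x right, y down, z forward; pixel columns grow to the right and rows downward; lengths in m; the calibration is good to about 2 mm. A picture is of the moment at which its call begins: read the wrist's pose just before it. get_calibration takes no time and is no camera call; for the wrist camera it gives the pose at the moment of the call.
- r.finish_job(): hands the job in, once; it reports no verdict.
Trained networks look in the newest picture that a camera, given by its name, has taken for a name from the list of things; names that differ only in an ending like _2 or _b are one class to them, and where a whole thing is asked for, a point or a joint stands for the part that bears it (a point fixed in the world has none). Each returns a list of dicts, best first, with "score" (0 to 1); they miss things now and then, are a little off and sometimes report something else, mostly with a low value. They report only what shows in the picture. A call takes as long as a camera call.
- r.cut_out(thing, camera): "pixels" (420x560 bool, what is visible of it) and "rect" ([left, top, right, bottom] in pixels, round what is visible of it).
The state is a dict: "clock": time; "q": joint angles; "qd": joint speeds; "joint_torque": joint torques, N m; "tool_pos": TCP position; "eef_rot": TCP orientation; "contact_force": force on the tool from outside, world axes, zero at the start; "moment": the same for the moment, N m; "opening": opening from 0.0 (shut) to 1.0 (fully open).
Only numpy, scipy, OpenCV 4.12 (cv2) and the standard library are available. Lean on these libraries where they do the work, as an engineer would, in place of code of your own. Each camera call takes 0.05 s, during which the arm holds its last target.

### The job

Check the hand coder's print gap: slide the blade of the orange-handled gauge (only that one) along the deck into the gap under the blue head until its handle's shoulder meets the head, leave it there, press the red-knobbed lever down to its stop and let it spring back. Then draw the gauge out and put the whole gauge set, the orange one and all the blue ones, flat into the tray, one to a lane, with every handle at the tray's orange-banded end and the blades between the ridges; the blue ones may be put away at any time. Leave the carton, spool and bottle where they are.

Things in the scene. Friction and masses are not known exactly. Their poses are not given: they have to be found in the camera images.
- gauge_orange: gauge with an orange handle, lies flat, 0.12 kg; handle block 70 long x 22 wide x 30 high mm, then a flat brass blade 80 long x 24 wide x 6 thick, undersides flush. Origin: underside, centre of the handle (so the handle's front shoulder is at x = +35 mm, the blade tip at x = +115 mm). Axes: +x along the blade, +z up. This is the gauge for the coder's gap.
- gauge_blue1: gauge with a blue handle, lies flat, 0.12 kg; handle block 70 long x 22 wide x 30 high mm, then a flat brass blade 80 long x 24 wide x 4 thick, undersides flush. Origin: underside, centre of the handle (so the handle's front shoulder is at x = +35 mm, the blade tip at x = +115 mm). Axes: +x along the blade, +z up. One of two or three such; an absent one has no pose.
- gauge_blue2: gauge with a blue handle, lies flat, 0.12 kg; handle block 70 long x 22 wide x 30 high mm, then a flat brass blade 80 long x 24 wide x 4 thick, undersides flush. Origin: underside, centre of the handle (so the handle's front shoulder is at x = +35 mm, the blade tip at x = +115 mm). Axes: +x along the blade, +z up. One of two or three such; an absent one has no pose.
- gauge_blue3: gauge with a blue handle, lies flat, 0.12 kg; handle block 70 long x 22 wide x 30 high mm, then a flat brass blade 80 long x 24 wide x 4 thick, undersides flush. Origin: underside, centre of the handle (so the handle's front shoulder is at x = +35 mm, the blade tip at x = +115 mm). Axes: +x along the blade, +z up. One of two or three such; an absent one has no pose.
- gauge_orange_tip (a point): the blade's end of gauge_orange, underside, mid width
- gauge_blue1_tip (a point): the blade's end of gauge_blue1, underside, mid width
- gauge_blue2_tip (a point): the blade's end of gauge_blue2, underside, mid width
- gauge_blue3_tip (a point): the blade's end of gauge_blue3, underside, mid width
- coder: hand coder fixed to the table, 255 long x 84 wide x 205 mm high: aluminium deck (30 mm high, 100 mm long before the head), blue head, white column behind, lever on its +y side. Origin: at table level below the gap's mouth; +x runs into the gap, away from the robot. Head front face at x = +2 mm, 78 mm wide, top 84 mm over the table; white yoke from x = +32 mm, 135 mm up
- slot (a point): mouth of the gap between deck and blue head, mid width, on the deck surface (30 mm over the table), axes as the coder. The gap is 10 mm high (7 mm with the lever at its stop), 32 mm wide between side cheeks, 90 mm deep. With the orange gauge fully home its handle shoulder meets the head: gauge origin at about x = -34 mm, on the deck
- lever (a joint): coder lever, rad: 0 at rest (arm points to the coder's -x and 0.5 rad upward), 0.9 at its stop (0.4 rad below level). Pressing the knob down increases it; a spring returns it by itself. About 2 N at the knob to start, 9 to 10 N at the stop. Pulling it lowers the head 3 mm
- knob (a point): centre of the red ball knob (36 mm diameter) at the lever's end, 150 mm from the pivot
- lever_pivot (a point): pivot of the lever, axis along the coder's y, 155 mm over the table, 115 mm to the +y side of the gap's centre line
- tray: grey gauge tray fixed to the table, 200 x 228 mm, floor 6 mm thick; five black ridges 10 mm high and wide (x from -5 to +100 mm, pitch 54 mm in y) make four blade lanes 44 mm wide, closed by a wall at x = +100 mm; the flat part at the orange-banded -x end takes the handles. Origin: underside centre; +x from the band to the wall
- carton: bystander: purple carton 110 x 65 x 24 mm, origin underside centre
- spool: bystander: white spool, 68 mm diameter, 75 mm high, origin underside centre
- bottle: bystander: white bottle, 54 mm diameter, 130 mm high, origin underside centre
- lane0 (a point): tray lane 0 (0 at the tray's -y side): point on the floor (6 mm over the table) where a gauge's origin (handle centre) goes when it lies in that lane; +x axis along the lane, to which the blade points
- lane1 (a point): tray lane 1 (0 at the tray's -y side): point on the floor (6 mm over the table) where a gauge's origin (handle centre) goes when it lies in that lane; +x axis along the lane, to which the blade points
- lane2 (a point): tray lane 2 (0 at the tray's -y side): point on the floor (6 mm over the table) where a gauge's origin (handle centre) goes when it lies in that lane; +x axis along the lane, to which the blade points
- lane3 (a point): tray lane 3 (0 at the tray's -y side): point on the floor (6 mm over the table) where a gauge's origin (handle centre) goes when it lies in that lane; +x axis along the lane, to which the blade points

How it is judged:
On the way, in this order (a step that is already met when the one before it is completed fails the run):
1. the orange gauge lies in the gap, its handle shoulder against the head (within about 7 mm) (x of gauge_orange in the frame of slot above -0.042 m and y of gauge_orange in the frame of slot between -0.009 and 0.009 m and z of gauge_orange in the frame of slot between -0.005 and 0.006 m and angle between the x axis of gauge_orange and the x axis of slot, either way round below 0.15 rad and x of gauge_orange_tip in the frame of slot above 0.06 m), for 0.3 s.
2. the lever is at its stop with the orange gauge in the gap (all of step 1 and value of joint lever above 0.84 rad), for 0.1 s.
3. the lever is back at rest with the orange gauge still in the gap (all of step 1 and value of joint lever below 0.08 rad), for 0.2 s.
At the end, for the whole second after the job is handed in: every gauge present lies flat on the tray floor (within 5 mm of it in height, tilt under 0.08 rad) in a lane, blade towards the tray's +x within 0.22 rad, handle centre 10 to 85 mm to the orange-banded side of the tray's centre, at rest; the lever is at rest (under 0.08 rad) (z of gauge_orange in the frame of tray between 0 and 0.011 m and angle between each of gauge_orange, gauge_blue1, gauge_blue2, gauge_blue3's own z axis and vertical below 0.08 rad and x of gauge_orange in the frame of tray between -0.085 and -0.01 m and y of gauge_orange in the frame of tray between -0.108 and 0.108 m and angle between the x axis of each of gauge_orange, gauge_blue1, gauge_blue2, gauge_blue3 and the x axis of tray, either way round below 0.22 rad and x of each of gauge_orange_tip, gauge_blue1_tip, gauge_blue2_tip, gauge_blue3_tip in the frame of tray above 0.02 m and linear speed of each of gauge_orange, gauge_blue1, gauge_blue2, gauge_blue3 below 0.02 m/s and z of gauge_blue1 in the frame of tray between 0 and 0.011 m and x of gauge_blue1 in the frame of tray between -0.085 and -0.01 m and y of gauge_blue1 in the frame of tray between -0.108 and 0.108 m and z of gauge_blue2 in the frame of tray between 0 and 0.011 m and x of gauge_blue2 in the frame of tray between -0.085 and -0.01 m and y of gauge_blue2 in the frame of tray between -0.108 and 0.108 m and z of gauge_blue3 in the frame of tray between 0 and 0.011 m and x of gauge_blue3 in the frame of tray between -0.085 and -0.01 m and y of gauge_blue3 in the frame of tray between -0.108 and 0.108 m and value of joint lever below 0.08 rad); the robot touches nothing.
It fails at once if a bystander is moved more than 3 cm (distance of any of carton, spool, bottle from where it was at the start of the episode above 0.03 m).
It fails at once if a blue gauge is pushed into the coder's gap ((x of gauge_blue1_tip in the frame of slot between 0.02 and 0.09 m and y of gauge_blue1_tip in the frame of slot between -0.016 and 0.016 m and z of gauge_blue1_tip in the frame of slot between -0.01 and 0.01 m) or (x of gauge_blue2_tip in the frame of slot between 0.02 and 0.09 m and y of gauge_blue2_tip in the frame of slot between -0.016 and 0.016 m and z of gauge_blue2_tip in the frame of slot between -0.01 and 0.01 m) or (x of gauge_blue3_tip in the frame of slot between 0.02 and 0.09 m and y of gauge_blue3_tip in the frame of slot between -0.016 and 0.016 m and z of gauge_blue3_tip in the frame of slot between -0.01 and 0.01 m)).
Of gauge_blue1, gauge_blue2, gauge_blue3 only 2 to 3 are there at a start; the rules pass over those that are not, and their reading is None.
At some moment in a run one of gauge_blue1, gauge_blue2, gauge_blue3 may be knocked a few centimetres aside while the robot is not near it.
Once in a run the grip may slacken for a moment while it holds something.
It also fails if it takes over 210 s, if anything falls off the work surface, if the arm or the gripper's body presses on something with over 40 N, if the wrist force passes 120 N, or if a joint passes its speed limit or range.

## Working session

There is one attempt and no reset: what is moved stays moved. The work goes in short steps, Python scripts to look and compute and a shell command to move; the robot and the scene stay as the last step left them, time stands still between calls to the robot, and variables do not carry over. Pictures are saved under pics/ and viewed, and the job is handed in when it is done.

```bash
mkdir -p pics; ls
python3 - <<'E'
from plant import r
import cv2,numpy as np
for n in ["side","top","wrist"]:
    im=r.snapshot(n); cv2.imwrite(f"pics/{n}0.png",im[:,:,::-1])
    c=r.get_calibration(n); print(n,np.round(c["mtx"],1).tolist(),np.round(c["R"],3).tolist(),np.round(c["t"],3).tolist(), (-np.array(c["R"]).T@c["t"]).round(3))
s=r.get_state(); print(s)
E
```

```text
pics
side [[480.8, 0.0, 282.7], [0.0, 480.8, 210.3], [0.0, 0.0, 1.0]] [[0.972, -0.234, 0.008], [-0.172, -0.739, -0.651], [0.158, 0.632, -0.759]] [-0.531, 0.194, 1.338] [ 0.339 -0.826  1.146]
top [[478.8, 0.0, 285.0], [0.0, 478.8, 210.4], [0.0, 0.0, 1.0]] [[0.005, -1.0, 0.01], [-0.98, -0.007, -0.199], [0.199, -0.009, -0.98]] [-0.038, 0.576, 1.565] [ 0.253 -0.02   1.649]
wrist [[292.6, 0.0, 282.7], [0.0, 292.6, 209.7], [0.0, 0.0, 1.0]] [[0.288, 0.958, -0.0], [0.907, -0.273, 0.319], [0.306, -0.092, -0.948]] [-0.624, -0.044, 0.39] [0.101 0.621 0.384]
{'clock': 0.15, 'q': array([-1.24518672,  0.6897993 , -0.19454639,  1.56606891,  0.15730786,
        0.90248474, -0.21508125]), 'qd': array([ 0.00041176, -0.00471269, -0.00067147, -0.00252001, -0.00149341,
        0.00071532, -0.00089876]), 'joint_torque': array([-5.04584077e-04, -5.27860701e+01, -1.26794737e+00, -1.53588170e+01,
       -5.24247461e-02,  3.94621791e-03,  1.12324958e-04]), 'tool_pos': array([0.17969525, 0.59812854, 0.23809942]), 'eef_rot': array([ 8.02368434e-01,  5.96828641e-01, -5.20975117e-04,  4.44021908e-04]), 'contact_force': array([ 0.27042693, -0.63396112, -0.4612946 ]), 'moment': array([-0.02047626, -0.00138734, -0.0508375 ]), 'opening': 1.0034703305115842}
```

View pics/top0.png

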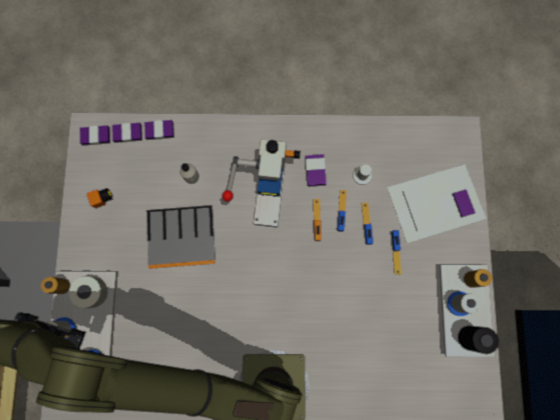

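View pics/side0.png

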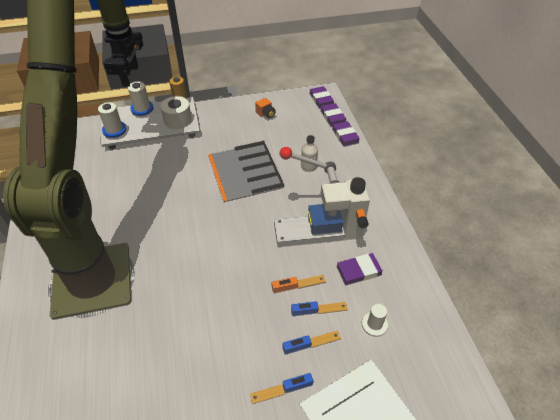

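View pics/wrist0.png

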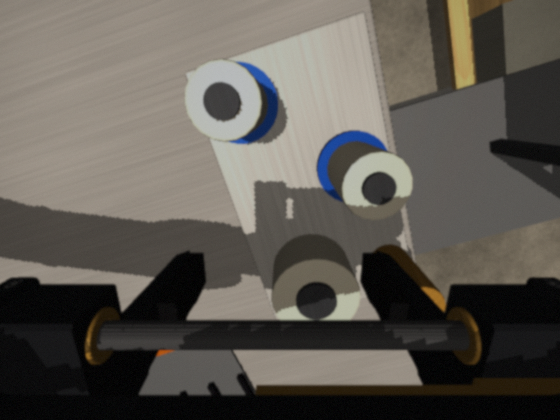

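```bash
cat > h.py <<'E'
from plant import r
import cv2,numpy as np
from scipy.optimize import minimize
def box(x0,x1,y0,y1,z0,z1): return np.array([[x,y,z] for x in(x0,x1) for y in(y0,y1) for z in(z0,z1)],float)
def gauge(t): return [box(-.035,.035,-.011,.011,0,.03),box(.035,.115,-.012,.012,0,t)]
TRAY=[box(-.1,.1,-.114,.114,0,.006),box(-.005,.1,-.114,.114,.006,.016)]
def proj(c,P):
    Q=P@np.array(c["R"]).T+c["t"]; q=Q@np.array(c["mtx"]).T; return q[:,:2]/q[:,2:]
def unproj(c,uv,z):
    K=np.array(c["mtx"]);R=np.array(c["R"]);o=-R.T@np.array(c["t"])
    uv=np.atleast_2d(uv); d=np.c_[(uv-K[:2,2])/[K[0,0],K[1,1]],np.ones(len(uv))]@R
    return o+d*((z-o[2])/d[:,2])[:,None]
def world(P,p,z):
    c,s=np.cos(p[2]),np.sin(p[2]); return np.c_[P[:,0]*c-P[:,1]*s+p[0],P[:,0]*s+P[:,1]*c+p[1],P[:,2]+z]
def render(c,parts,p,z,S=4):
    m=np.zeros((420*S//1,560*S),np.uint8)
    for P in parts:
        q=proj(c,world(P,p,z)); h=cv2.convexHull(((q+.5)*S*16).astype(np.int32)); cv2.fillConvexPoly(m,h,255,cv2.LINE_AA,4)
    return cv2.resize(m,(560,420),interpolation=cv2.INTER_AREA)/255.
def fit(views,parts,p0,z,blur=1.5):
    # views: list of (calib, mask)
    T=[cv2.GaussianBlur(m.astype(float),(0,0),blur) for c,m in views]
    def f(d):
        p=np.array(p0)+d*[.01,.01,.1]
        return sum(np.abs(t-cv2.GaussianBlur(render(c,parts,p,z),(0,0),blur)).sum()/m.sum() for t,(c,m) in zip(T,views))
    o=minimize(f,np.zeros(3),method="Nelder-Mead",options=dict(initial_simplex=np.array([[0,0,0],[1,0,0],[0,1,0],[0,0,1.]]),xatol=.01,fatol=1e-4,maxiter=150))
    return np.array(p0)+o.x*[.01,.01,.1],o.fun
E
python3 - <<'E'
from h import *
import pickle
D={}
for cam in ["top","side"]:
    im=r.snapshot(cam); C=r.get_calibration(cam)
    for th in ["gauge_orange","gauge_blue1","tray","coder","knob","carton","spool","bottle"]:
        L=r.cut_out(th,cam)
        D[cam,th]=[(C,l["pixels"],l["rect"],l["score"]) for l in L]
        for l in L: 
            v,u=np.nonzero(l["pixels"]); print(cam,th,round(l["score"],2),np.round(l["rect"]).tolist(),len(u),unproj(C,[u.mean(),v.mean()],0.01).round(3)[0])
pickle.dump(D,open("d0.pkl","wb")); print(r.get_state()["clock"])
E
```

```text
top gauge_orange 0.53 [313.0, 199.0, 321.0, 239.0] 263 [ 0.559 -0.148  0.01 ]
top gauge_blue1 0.69 [390.0, 232.0, 401.0, 275.0] 319 [ 0.442 -0.419  0.01 ]
top gauge_blue1 0.66 [362.0, 205.0, 377.0, 244.0] 312 [ 0.539 -0.321  0.01 ]
top gauge_blue1 0.58 [340.0, 190.0, 344.0, 234.0] 224 [ 0.583 -0.234  0.01 ]
top tray 0.89 [149.0, 204.0, 213.0, 267.0] 3856 [0.493 0.325 0.01 ]
top coder 0.56 [221.0, 141.0, 302.0, 226.0] 2721 [0.695 0.034 0.01 ]
top knob 0.79 [223.0, 158.0, 239.0, 202.0] 271 [0.689 0.157 0.01 ]
top carton 0.93 [304.0, 155.0, 328.0, 187.0] 597 [ 0.733 -0.144  0.01 ]
top carton 0.29 [341.0, 191.0, 347.0, 233.0] 288 [ 0.588 -0.234  0.01 ]
top spool 0.88 [352.0, 169.0, 370.0, 186.0] 305 [ 0.718 -0.31   0.01 ]
top bottle 0.83 [182.0, 166.0, 201.0, 187.0] 264 [0.718 0.305 0.01 ]
side gauge_orange 0.85 [272.0, 278.0, 324.0, 292.0] 540 [ 0.546 -0.146  0.01 ]
side gauge_orange 0.47 [279.0, 147.0, 337.0, 171.0] 368 [0.702 0.329 0.01 ]
side gauge_blue1 0.75 [281.0, 329.0, 338.0, 354.0] 631 [ 0.537 -0.321  0.01 ]
side gauge_blue1 0.61 [290.0, 303.0, 347.0, 315.0] 511 [ 0.583 -0.233  0.01 ]
side tray 0.79 [209.0, 141.0, 284.0, 201.0] 3105 [0.492 0.316 0.01 ]
side coder 0.82 [275.0, 144.0, 372.0, 248.0] 4708 [0.708 0.089 0.01 ]
side knob 0.91 [279.0, 148.0, 334.0, 173.0] 345 [0.698 0.33  0.01 ]
side knob 0.47 [272.0, 277.0, 326.0, 292.0] 538 [ 0.548 -0.146  0.01 ]
side knob 0.45 [205.0, 140.0, 283.0, 202.0] 3025 [0.493 0.317 0.01 ]
side carton 0.74 [207.0, 143.0, 286.0, 205.0] 3109 [0.492 0.317 0.01 ]
side carton 0.64 [335.0, 256.0, 382.0, 286.0] 992 [ 0.733 -0.14   0.01 ]
side spool 0.98 [360.0, 304.0, 392.0, 342.0] 619 [ 0.722 -0.305  0.01 ]
side spool 0.63 [252.0, 377.0, 312.0, 403.0] 634 [ 0.447 -0.418  0.01 ]
side bottle 0.8 [298.0, 136.0, 317.0, 170.0] 418 [0.724 0.352 0.01 ]
1.05
```

Run:
```python
from h import *
import pickle
D=pickle.load(open("d0.pkl","rb"))
t,s=D["top","tray"][0],D["side","tray"][0]
for vs in ([t],[s],[t,s]): print("tray",*[x.round(4) for x in fit([v[:2] for v in vs],TRAY,[.485,.32,0],0)])
G=[("orange",.006,[.52,-.146,0],D["top","gauge_orange"][0],D["side","gauge_orange"][0]),
("b583",.004,[.55,-.234,0],D["top","gauge_blue1"][2],D["side","gauge_blue1"][1]),
("b539",.004,[.5,-.321,0],D["top","gauge_blue1"][1],D["side","gauge_blue1"][0]),
("b442",.004,[.48,-.419,np.pi],D["top","gauge_blue1"][0],D["side","spool"][1])]
for n,th,p,t,s in G:
  for vs in ([t],[s],[t,s]): print(n,*[x.round(4) for x in fit([v[:2] for v in vs],gauge(th),p,0)])
for cam,cx in (("top",(200,130,260,120)),("side",(265,130,150,140))):
  im=cv2.imread(f"pics/{cam}0.png"); x,y,w,h=cx
  cv2.imwrite(f"pics/{cam}0_crop.png",cv2.resize(im[y:y+h,x:x+w],None,fx=3 if cam=="top" else 4,fy=3 if cam=="top" else 4,interpolation=cv2.INTER_CUBIC))
```

```text
tray [0.4937 0.3254 0.0812] 0.0299
tray [0.4907 0.3283 0.0781] 0.0269
tray [0.493  0.3272 0.0811] 0.0682
orange [ 0.5214 -0.1476  0.0093] 0.1999
orange [ 0.5164 -0.1457  0.0186] 0.103
orange [ 0.5165 -0.1462 -0.0021] 0.3471
b583 [ 0.5491 -0.2296 -0.1322] 0.4021
b583 [ 0.5494 -0.2296 -0.0829] 0.2319
b583 [ 0.5488 -0.2285 -0.0987] 0.6407
b539 [ 0.5046 -0.3233  0.0614] 0.0942
b539 [ 0.5033 -0.3225  0.0697] 0.095
b539 [ 0.5038 -0.3231  0.0686] 0.2029
b442 [ 0.481  -0.417   3.1904] 0.1568
b442 [ 0.4797 -0.4142  3.1967] 0.2808
b442 [ 0.4818 -0.4172  3.1853] 0.4423
```

View pics/top0_crop.png

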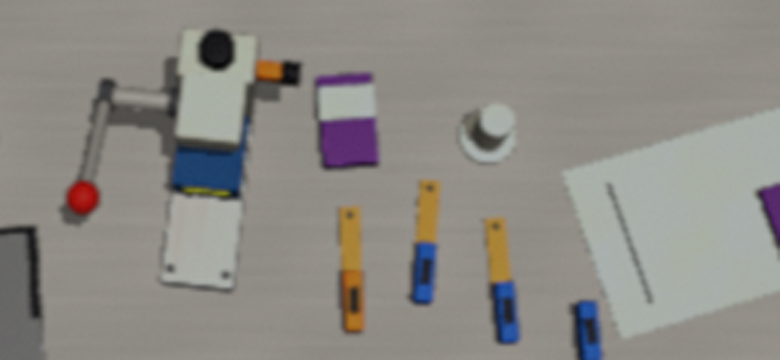

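View pics/side0_crop.png

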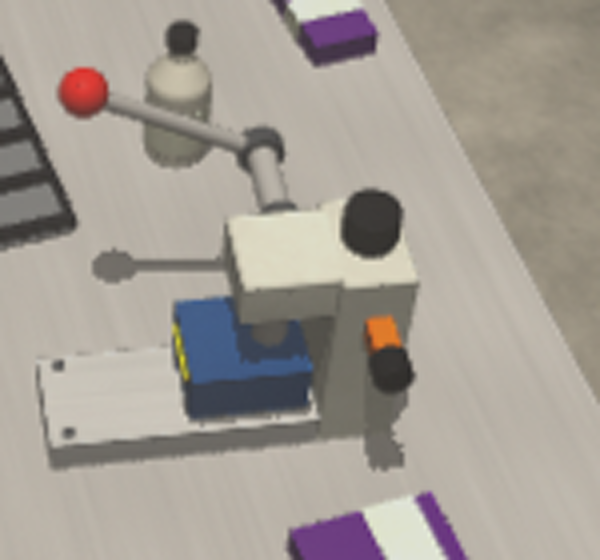

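Run:
```python
from h import *
from scipy.optimize import least_squares
T=r.get_calibration("top");S=r.get_calibration("side")
def tp(a):return (np.array(a)+.5)/3-.5+[200,130]
def sp(a):return (np.array(a)+.5)/4-.5+[265,130]
obs=[(T,tp((162,284)),(-.098,.042,.03)),(T,tp((233,289)),(-.098,-.042,.03)),(T,tp((173,188)),(.002,.039,.084)),(T,tp((239,194)),(.002,-.039,.084)),
(S,sp((40,360)),(-.098,.042,.03)),(S,sp((50,450)),(-.098,-.042,.03)),(S,sp((174,305)),(.002,.039,.084)),(S,sp((185,385)),(.002,-.039,.084))]
def f(p): return np.concatenate([proj(c,world(np.array([P]),p,0))[0]-uv for c,uv,P in obs])
o=least_squares(f,[.6,.03,0],loss="soft_l1"); print(o.x.round(4)); print(f(o.x).reshape(-1,2).round(1).tolist())
# knob
ob=[]
for cam,C in(("top",T),("side",S)):
    im=cv2.imread(f"pics/{cam}0.png").astype(int); m=(im[...,2]>110)&(im[...,1]<60)&(im[...,0]<60)
    m=m.astype(np.uint8);n,l,st,ce=cv2.connectedComponentsWithStats(m); k=1+np.argmax(st[1:,4]); print(cam,st[k],ce[k]); ob.append((C,ce[k]))
g=lambda X:np.concatenate([proj(c,X[None])[0]-uv for c,uv in ob])
k=least_squares(g,np.array([.6,.15,.22])); print(k.x.round(4),g(k.x).round(2))
p=o.x;c,s=np.cos(p[2]),np.sin(p[2]);d=k.x[:2]-p[:2];print("knob in coder",c*d[0]+s*d[1],-s*d[0]+c*d[1])
```

```text
[ 0.6283  0.0211 -0.1078]
[[-0.3, -0.8], [0.4, 0.3], [-0.2, -0.6], [0.9, -0.0], [-1.1, -0.0], [-0.2, -0.3], [-0.8, -0.4], [0.9, 0.2]]
top [222 190  11  11  87] [227.20689655 195.22988506]
side [281 147  11  11  77] [285.85714286 152.64935065]
[0.5879 0.1432 0.228 ] [ 0.   -0.04 -0.04  0.01]
knob in coder -0.053291373750505085 0.11707454681631446
```

```bash
cat >> h.py <<'E'
from scipy.spatial.transform import Rotation as Ro
def go(x,y,z,psi=None):
    """total tool shift after the yaw is made; psi=world angle(deg) of tool x"""
    s=r.get_state(); R=Ro.from_quat(s["eef_rot"]).as_matrix(); cur=np.degrees(np.arctan2(R[1,0],R[0,0]))
    d=0 if psi is None else (psi-cur+180)%360-180
    R2=Ro.from_euler("z",d,degrees=True).as_matrix()@R
    v=R2.T@(np.array([x,y,z])-s["tool_pos"])
    print("t",round(s["clock"],2),"pos",s["tool_pos"].round(4),"psi",round(cur,2),"F",s["contact_force"].round(1),"open",round(s["opening"],3))
    print("yaw total",round(-d/360,4),"revs; shift tool xyz",v.round(4),"dist",np.linalg.norm(v).round(3)); return v
E
python3 -c "
from h import *
go(.49,-.146,.2,90)"
```

```text
t 1.05 pos [0.1798 0.5986 0.2387] psi 73.29 F [ 0.4 -0.4 -0.4] open 1.001
yaw total -0.0464 revs; shift tool xyz [-0.7446  0.3102  0.0387] dist 0.808
```

```bash
python3 -m jog '[[0,0,0,-0.0232,0],[0,0,0,-0.0232,0],[-0.041,0.017,0.002,0,0],[-0.041,0.017,0.002,0,0],[-0.041,0.017,0.002,0,0],[-0.041,0.017,0.002,0,0],[-0.041,0.017,0.002,0,0],[-0.041,0.017,0.002,0,0],[-0.041,0.017,0.002,0,0],[-0.041,0.017,0.002,0,0],[-0.041,0.017,0.002,0,0],[-0.041,0.017,0.002,0,0],[-0.041,0.017,0.002,0,0],[-0.041,0.017,0.002,0,0],[-0.041,0.017,0.002,0,0],[-0.041,0.017,0.002,0,0],[-0.041,0.017,0.002,0,0],[-0.041,0.017,0.002,0,0]]' 20
python3 -c "
from h import *
go(.49,-.146,.2,90)"
```

```text
clock: 2.85
tool_pos: [0.4524, -0.0593, 0.2068]
eef_rot: [0.707, 0.707, 0.0, 0.0]
contact_force: [0.9, -0.4, 0.1]
opening: 1.0
t 2.85 pos [ 0.4524 -0.0593  0.2068] psi 89.97 F [ 0.9 -0.4  0.1] open 1.0
yaw total -0.0001 revs; shift tool xyz [-0.0867  0.0376  0.0069] dist 0.095
```

```bash
python3 -m jog '[[-0.043,0.019,0.003,0,0],[-0.043,0.019,0.003,0,0],[0,0,0,0,0],[0,0,0,0,0]]'
cat > look.py <<'E'
from h import *
import sys
def look(tag,things,N=None):
    im=r.snapshot("wrist"); C=r.get_calibration("wrist"); cv2.imwrite(f"pics/{tag}.png",im[:,:,::-1]); out=[]
    for th,parts,p0,z in things:
        L=r.cut_out(th,"wrist")
        for l in L:
            m=l["pixels"]; v,u=np.nonzero(m); 
            p,f=fit([(C,m)],parts,p0,z) if p0 is not None else (unproj(C,[u.mean(),v.mean()],z)[0],-1)
            print(th,round(l["score"],2),np.round(l["rect"]).tolist(),len(u),"fit",np.round(p,4),round(float(f),3))
    return im,C
E
python3 - <<'E'
from look import *
look("w1",[("gauge_orange",gauge(.006),[.52,-.146,0],0),("gauge_blue1",gauge(.004),[.549,-.23,-.1],0)])
go(.49,-.146,.2,90)
E
```

```text
clock: 3.25
tool_pos: [0.4896, -0.1444, 0.2005]
eef_rot: [0.708, 0.706, 0.0, -0.0]
contact_force: [-0.4, 0.1, 0.4]
opening: 0.997
gauge_orange 0.96 [268.0, 172.0, 291.0, 288.0] 2014 fit [ 0.5167 -0.1471  0.0188] 0.062
gauge_blue1 0.86 [198.0, 205.0, 227.0, 310.0] 2060 fit [ 0.5512 -0.2295 -0.0964] 0.088
gauge_blue1 0.64 [12.0, 73.0, 70.0, 212.0] 4233 fit [ 0.9329 -0.4815 -0.9619] 1.0
gauge_blue1 0.6 [107.0, 167.0, 163.0, 281.0] 2760 fit [ 0.9329 -0.4815 -0.9619] 1.0
t 3.4 pos [ 0.4893 -0.1417  0.2009] psi 90.15 F [-0.2  0.7  0.8] open 0.998
yaw total 0.0004 revs; shift tool xyz [-0.0043  0.0007  0.0009] dist 0.004
```

View pics/w1.png

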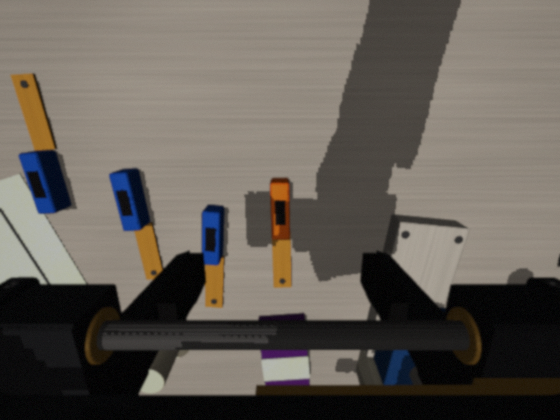

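Run:
```python
from h import *
go(.509,-.1472,.06,91.1)
go(.509,-.1472,.007,91.1)
```

```text
t 3.4 pos [ 0.4893 -0.1417  0.2009] psi 90.15 F [-0.2  0.7  0.8] open 0.998
yaw total -0.0026 revs; shift tool xyz [-0.006   0.0196  0.1409] dist 0.142
t 3.4 pos [ 0.4893 -0.1417  0.2009] psi 90.15 F [-0.2  0.7  0.8] open 0.998
yaw total -0.0026 revs; shift tool xyz [-0.0061  0.0197  0.1939] dist 0.195
```

```bash
python3 -m jog '[[0,0,0,-0.0026,0.4],[-0.002,0.0065,0.045,0,0.4],[-0.002,0.0065,0.045,0,0.4],[-0.002,0.0065,0.045,0,0.4],[0,0,0.002,0,0.4],[0,0,0,0,0.4],[0,0,0,0,0.4]]'
python3 - <<'E'
from look import *
look("w2",[("gauge_orange",gauge(.006),[.517,-.147,0.019],0)])
go(.509,-.1472,.007,91.1)
E
```

```text
clock: 4.1
tool_pos: [0.5102, -0.1488, 0.0659]
eef_rot: [0.701, 0.713, 0.001, 0.001]
contact_force: [0.9, -0.9, -0.1]
opening: 0.602
gauge_orange 0.6 [264.0, 186.0, 301.0, 354.0] 4207 fit [ 0.5178 -0.1495  0.0186] 0.233
t 4.2 pos [ 0.5104 -0.1493  0.0662] psi 90.93 F [-0.2  0.  -0.9] open 0.602
yaw total -0.0005 revs; shift tool xyz [ 0.0022 -0.0016  0.0592] dist 0.059
```

View pics/w2.png

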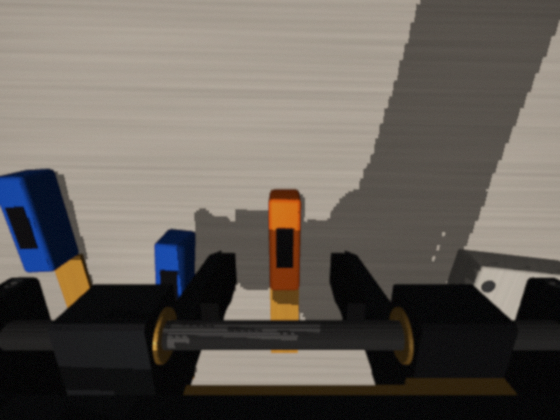

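```bash
python3 -m jog '[[0,0,0.03,0,0.4],[0,0,0.028,0,0.4],[0,0,0,0,0.4],[0,0,0,0,0.4],[0,0,0,0,0.95],[0,0,0,0,0.95],[0,0,0,0,0.95],[0,0,0,0,0.95],[0,0,0,0,0.95],[0,0,0,0,0.95],[0,0,0,0,0.95]]' 35
python3 -c "
from h import *
go(.509,-.1472,.007,91.1)"
```

```text
clock: 5.3
tool_pos: [0.5095, -0.1491, 0.0062]
eef_rot: [0.701, 0.713, 0.0, 0.0]
contact_force: [-1.2, 0.8, 6.1]
opening: 0.246
t 5.3 pos [ 0.5095 -0.1491  0.0062] psi 90.93 F [-1.2  0.8  6.1] open 0.246
yaw total -0.0005 revs; shift tool xyz [ 0.0019 -0.0005 -0.0008] dist 0.002
```

```bash
cat >> h.py <<'E'
CO=[.6283,.0211,-.1078]; TR=[.493,.3272,.0811]
def loc(p,x,y):
    c,s=np.cos(p[2]),np.sin(p[2]); return p[0]+c*x-s*y,p[1]+s*x+c*y
E
python3 -c "
from h import *
x,y=loc(CO,-.18,-.002); print(x,y)
go(.5095,-.1491,.18)
go(x,y,.18,90-6.18)"
```

```text
0.4491296804957878 0.03847804962469945
t 5.3 pos [ 0.5095 -0.1491  0.0062] psi 90.93 F [-1.2  0.8  6.1] open 0.246
yaw total 0.0 revs; shift tool xyz [-0.000e+00  1.000e-04 -1.738e-01] dist 0.174
t 5.3 pos [ 0.5095 -0.1491  0.0062] psi 90.93 F [-1.2  0.8  6.1] open 0.246
yaw total 0.0197 revs; shift tool xyz [ 0.18   -0.0801 -0.1739] dist 0.263
```

```bash
python3 -m jog '[[0,0,-0.02,0,0.95],[0,0,-0.04,0,0.95],[0,0,-0.04,0,0.95],[0,0,-0.04,0,0.95],[0,0,-0.034,0.0197,0.95],[0.03,-0.0134,0,0,0.95],[0.03,-0.0134,0,0,0.95],[0.03,-0.0134,0,0,0.95],[0.03,-0.0134,0,0,0.95],[0.03,-0.0134,0,0,0.95],[0.03,-0.0134,0,0,0.95],[0,0,0,0,0.95],[0,0,0,0,0.95]]'
python3 - <<'E'
from look import *
look("w3",[("gauge_orange",gauge(.006),None,0.1)])
x,y=loc(CO,-.18,-.002)
go(x,y,.18,90-6.18)
E
```

```text
clock: 6.6
tool_pos: [0.4482, 0.0388, 0.1796]
eef_rot: [0.743, 0.669, -0.0, -0.0]
contact_force: [-0.1, -0.2, -1.9]
opening: 0.25
gauge_orange 0.58 [257.0, 213.0, 304.0, 384.0] 5645 fit [0.5174 0.0289 0.1   ] -1.0
t 6.7 pos [0.4487 0.0372 0.1796] psi 83.73 F [-0.7 -0.6 -1.6] open 0.247
yaw total -0.0002 revs; shift tool xyz [ 0.0013  0.0003 -0.0004] dist 0.001
```

View pics/w3.png

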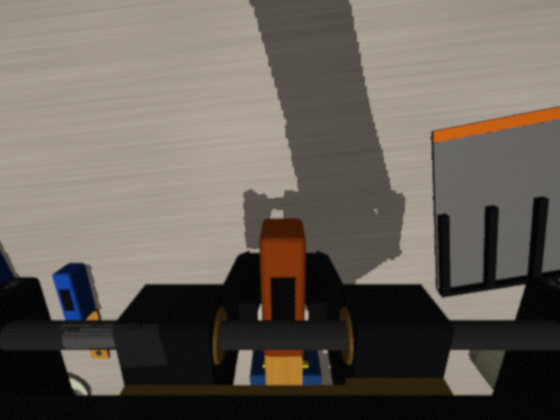

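```bash
python3 -m jog '[[0.001,0,0.03,0,0.95],[0,0,0.04,0,0.95],[0,0,0.04,0,0.95],[0,0,0.025,0,0.95],[0,0,0.0045,0,0.95],[0,0,0,0,0.95],[0,0,0,0,0.95]]'
python3 - <<'E'
from h import *
im=r.snapshot("side"); C=r.get_calibration("side")
cv2.imwrite("pics/s1.png",cv2.resize(im[110:270,230:400,::-1],None,fx=4,fy=4,interpolation=cv2.INTER_CUBIC)[:600])
x,y=loc(CO,-.18,-.002)
go(x,y,.039,90-6.18)
x,y=loc(CO,-.042,-.002)
go(x,y,.039,90-6.18)
E
```

```text
clock: 7.4
tool_pos: [0.4495, 0.0389, 0.0412]
eef_rot: [0.745, 0.668, 0.001, 0.0]
contact_force: [0.5, 0.2, -1.2]
opening: 0.249
t 7.45 pos [0.4496 0.0391 0.0414] psi 83.76 F [-0.7  0.2 -1.4] open 0.243
yaw total -0.0002 revs; shift tool xyz [-0.0006 -0.0004  0.0024] dist 0.003
t 7.45 pos [0.4496 0.0391 0.0414] psi 83.76 F [-0.7  0.2 -1.4] open 0.243
yaw total -0.0002 revs; shift tool xyz [-0.0006  0.1376  0.0027] dist 0.138
```

View pics/s1.png

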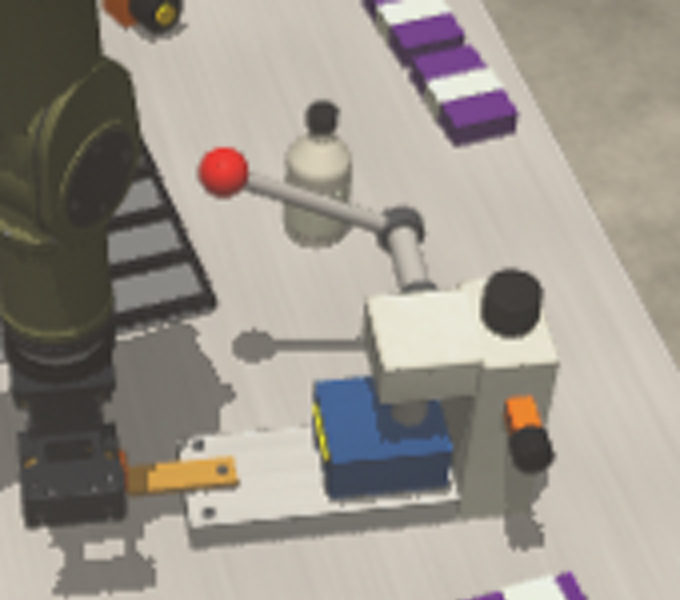

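```bash
python3 -m jog '[[0,0,0.0025,0,0.95],[0,0.012,0,0,0.95],[0,0.012,0,0,0.95],[0,0.012,0,0,0.95],[0,0.012,0,0,0.95],[0,0.008,0,0,0.95],[0,0.008,0,0,0.95],[0,0,0,0,0.95]]'
python3 -c "
from h import *
x,y=loc(CO,-.042,-.002)
go(x,y,.039,90-6.18)"
```

```text
clock: 8.25
tool_pos: [0.5136, 0.0324, 0.038]
eef_rot: [0.744, 0.668, 0.001, 0.0]
contact_force: [-0.3, -0.9, -0.9]
opening: 0.246
t 8.25 pos [0.5136 0.0324 0.038 ] psi 83.78 F [-0.3 -0.9 -0.9] open 0.246
yaw total -0.0001 revs; shift tool xyz [-0.0009  0.0732 -0.0008] dist 0.073
```

```bash
python3 -m jog '[[0,0.006,0,0,0.95],[0,0.006,0,0,0.95],[0,0.006,0,0,0.95],[0,0.006,0,0,0.95],[0,0.006,0,0,0.95],[0,0.006,0,0,0.95],[0,0,0,0,0.95]]'
python3 - <<'E'
from h import *
im=r.snapshot("side")
cv2.imwrite("pics/s2.png",cv2.resize(im[110:270,230:400,::-1],None,fx=4,fy=4,interpolation=cv2.INTER_CUBIC)[:600])
x,y=loc(CO,-.042,-.002)
go(x,y,.039,90-6.18)
E
```

```text
clock: 8.95
tool_pos: [0.5494, 0.0286, 0.0377]
eef_rot: [0.744, 0.668, 0.001, 0.0]
contact_force: [-0.0, -0.7, -2.5]
opening: 0.246
t 9.0 pos [0.5485 0.0286 0.0377] psi 83.8 F [-0.3  0.1 -1.7] open 0.246
yaw total -0.0 revs; shift tool xyz [-0.0009  0.0381 -0.0013] dist 0.038
```

View pics/s2.png

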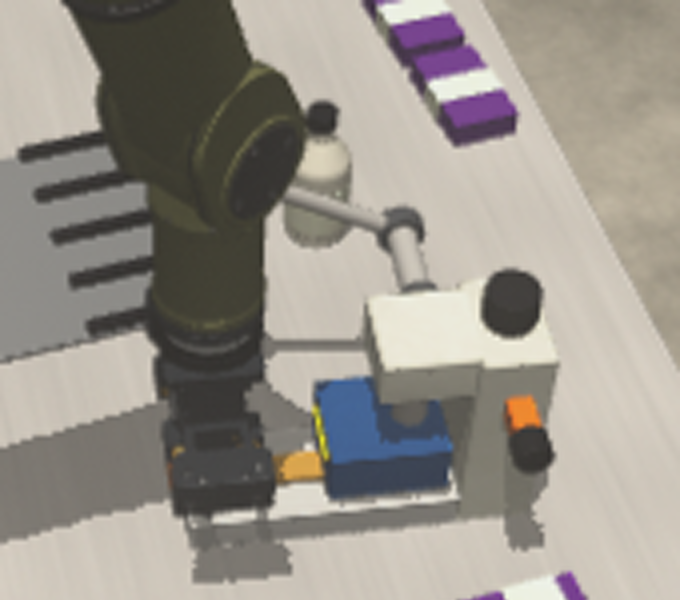

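```bash
python3 -m jog '[[0,0.006,0,0,0.95],[0,0.006,0,0,0.95],[0,0.006,0,0,0.95],[0,0.006,0,0,0.95],[0,0.006,0,0,0.95],[0,0,0,0,0.95]]'
python3 -c "
from h import *
x,y=loc(CO,-.042,-.002)
go(x,y,.039,90-6.18)"
python3 -m jog '[[0,0.002,0,0,0.95],[0,0.002,0,0,0.95],[0,0.002,0,0,0.95],[0,0,0,0,0.95]]'
python3 -c "
from h import *
x,y=loc(CO,-.042,-.002)
go(x,y,.039,90-6.18)"
```

```text
clock: 9.6
tool_pos: [0.5792, 0.0253, 0.0377]
eef_rot: [0.744, 0.668, 0.001, 0.0]
contact_force: [-0.0, -0.0, -1.3]
opening: 0.244
t 9.6 pos [0.5792 0.0253 0.0377] psi 83.79 F [-0.  -0.  -1.3] open 0.244
yaw total -0.0001 revs; shift tool xyz [-0.0009  0.0073 -0.0013] dist 0.007
clock: 10.0
tool_pos: [0.5842, 0.0248, 0.0377]
eef_rot: [0.744, 0.668, 0.0, 0.0]
contact_force: [1.2, 0.6, -1.8]
opening: 0.246
t 10.0 pos [0.5842 0.0248 0.0377] psi 83.82 F [ 1.2  0.6 -1.8] open 0.246
yaw total 0.0 revs; shift tool xyz [-0.0009  0.0023 -0.0013] dist 0.003
```

```bash
python3 -m jog '[[0,0.0015,0,0,0.95],[0,0.0015,0,0,0.95],[0,0,0,0,0.95]]'
python3 -m jog '[[0,0.0015,0,0,0.95],[0,0.0015,0,0,0.95],[0,0,0,0,0.95]]'
```

```text
clock: 10.3
tool_pos: [0.5872, 0.0245, 0.0377]
eef_rot: [0.744, 0.668, 0.0, 0.0]
contact_force: [0.6, 0.9, -0.8]
opening: 0.246
clock: 10.6
tool_pos: [0.5902, 0.0242, 0.0377]
eef_rot: [0.744, 0.668, 0.0, 0.0]
contact_force: [0.5, 0.1, -1.5]
opening: 0.251
```

```bash
python3 -m jog '[[0,0.001,0,0,0.95],[0,0.001,0,0,0.95],[0,0,0,0,0.95]]'
python3 -m jog '[[0,0.001,0,0,0.95],[0,0.001,0,0,0.95],[0,0,0,0,0.95]]'
python3 - <<'E'
from h import *
im=r.snapshot("side")
cv2.imwrite("pics/s3.png",cv2.resize(im[110:270,230:400,::-1],None,fx=4,fy=4,interpolation=cv2.INTER_CUBIC)[:600])
E
```

```text
clock: 10.9
tool_pos: [0.5919, 0.024, 0.0377]
eef_rot: [0.744, 0.668, 0.0, -0.0]
contact_force: [1.0, 0.1, -1.5]
opening: 0.244
clock: 11.2
tool_pos: [0.592, 0.0239, 0.0374]
eef_rot: [0.744, 0.668, -0.002, -0.001]
contact_force: [-5.2, 1.2, 1.2]
opening: 0.245
```

View pics/s3.png

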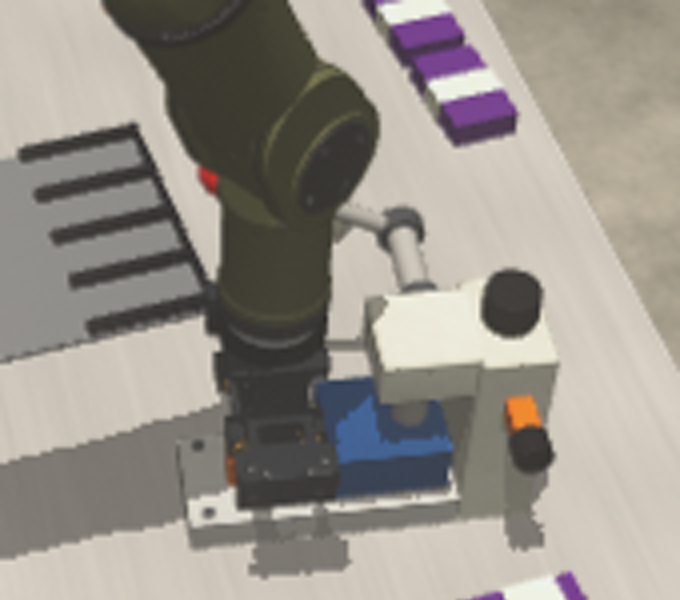

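```bash
python3 -m jog '[[0,-0.001,0.001,0,0.95],[0,0,0.0,0,0.6],[0,0,0,0,0.6],[0,0,0,0,0.6],[0,0,0,0,0.6],[0,0,0,0,0.6]]'
python3 -m jog '[[0,0,-0.03,0,0.6],[0,0,-0.03,0,0.6],[0,0,-0.04,0,0.6],[0,0,-0.04,0,0.6],[0,0,-0.04,0,0.6],[0,0,-0.04,0,0.6],[0,0,0,0,0.6]]'
python3 - <<'E'
from h import *
im=r.snapshot("side")
cv2.imwrite("pics/s4.png",cv2.resize(im[110:270,230:400,::-1],None,fx=4,fy=4,interpolation=cv2.INTER_CUBIC)[:600])
go(.5879,.1432,.27,83.8)
E
```

```text
clock: 11.85
tool_pos: [0.5932, 0.0239, 0.0368]
eef_rot: [0.744, 0.668, 0.0, 0.0]
contact_force: [0.5, 0.2, 0.0]
opening: 0.401
clock: 12.55
tool_pos: [0.5962, 0.0247, 0.2625]
eef_rot: [0.744, 0.668, 0.005, 0.003]
contact_force: [0.9, 0.8, 0.1]
opening: 0.4
t 12.6 pos [0.5946 0.0242 0.2595] psi 83.81 F [ 0.   0.  -0.2] open 0.4
yaw total 0.0 revs; shift tool xyz [ 0.1176 -0.0194 -0.0104] dist 0.12
```

View pics/s4.png

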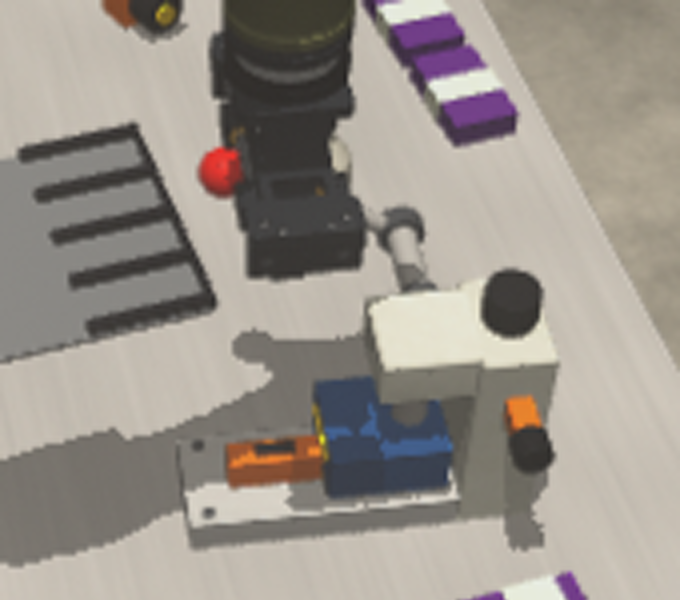

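```bash
python3 -m jog '[[0,0,-0.02,0,1],[0.039,-0.0065,0,0,1],[0.039,-0.0065,0,0,1],[0.039,-0.0065,0,0,1],[0,0,0,0,1],[0,0,0,0,1],[0,0,0,0,1]]' 10
python3 - <<'E'
from h import *
im=r.snapshot("side")
cv2.imwrite("pics/s5.png",cv2.resize(im[110:270,230:400,::-1],None,fx=4,fy=4,interpolation=cv2.INTER_CUBIC)[:600])
im=r.snapshot("wrist");cv2.imwrite("pics/w5.png",im[...,::-1])
for th in (0,.25,.5,.7,.8,.87,.9):
    x,y=loc(CO,.079-.15*np.cos(.5-th)-.002,.117); z=.155+.15*np.sin(.5-th)+.018; print(th,end=' ');go(x,y,z,83.8)
E
```

```text
clock: 13.3
tool_pos: [0.5859, 0.1402, 0.2755]
eef_rot: [0.745, 0.667, -0.001, 0.0]
contact_force: [0.2, -0.3, 0.5]
opening: 0.006
0 t 13.4 pos [0.5862 0.1401 0.2761] psi 83.67 F [ 0.  -0.6  0.2] open 0.004
yaw total -0.0004 revs; shift tool xyz [0.0033 0.0001 0.0311] dist 0.031
0.25 t 13.4 pos [0.5862 0.1401 0.2761] psi 83.67 F [ 0.  -0.6  0.2] open 0.004
yaw total -0.0004 revs; shift tool xyz [ 0.0033 -0.0136  0.0659] dist 0.067
0.5 t 13.4 pos [0.5862 0.1401 0.2761] psi 83.67 F [ 0.  -0.6  0.2] open 0.004
yaw total -0.0004 revs; shift tool xyz [ 0.0034 -0.0183  0.1031] dist 0.105
0.7 t 13.4 pos [0.5862 0.1401 0.2761] psi 83.67 F [ 0.  -0.6  0.2] open 0.004
yaw total -0.0004 revs; shift tool xyz [ 0.0034 -0.0152  0.1329] dist 0.134
0.8 t 13.4 pos [0.5862 0.1401 0.2761] psi 83.67 F [ 0.  -0.6  0.2] open 0.004
yaw total -0.0004 revs; shift tool xyz [ 0.0035 -0.0115  0.1474] dist 0.148
0.87 t 13.4 pos [0.5862 0.1401 0.2761] psi 83.67 F [ 0.  -0.6  0.2] open 0.004
yaw total -0.0004 revs; shift tool xyz [ 0.0035 -0.0081  0.1573] dist 0.158
0.9 t 13.4 pos [0.5862 0.1401 0.2761] psi 83.67 F [ 0.  -0.6  0.2] open 0.004
yaw total -0.0004 revs; shift tool xyz [ 0.0035 -0.0064  0.1615] dist 0.162
```

View pics/s5.png

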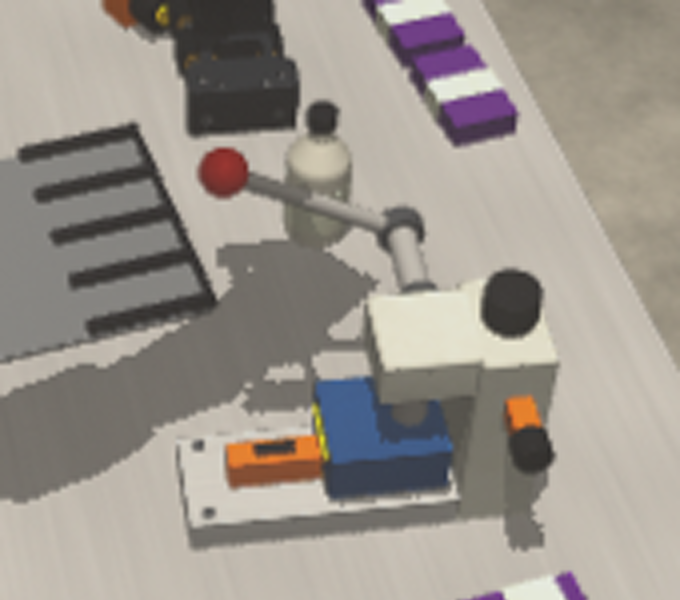

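View pics/w5.png

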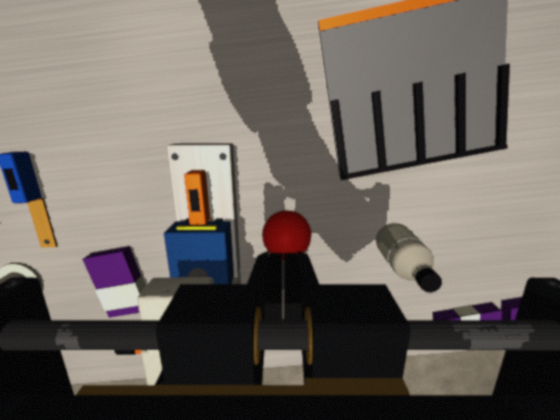

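Run:
```python
from h import *
C=r.get_calibration("wrist");s=r.get_state()
print(unproj(C,[287,234],.228),proj(C,s["tool_pos"][None]),proj(C,np.array([[.5879,.1432,.228]])))
```

```text
[[0.58764501 0.14195305 0.228     ]] [[284.58618394 265.97803973]] [[288.76375362 234.14817801]]
```

```bash
python3 -m jog '[[0.002,0,0.014,0,1],[0,0,0.014,0,1],[0,-0.0035,0.01,0,1],[0,-0.0045,0.01,0,1],[0,-0.0035,0.01,0,1],[0,-0.002,0.01,0,1],[0,-0.002,0.01,0,1],[0,-0.001,0.01,0,1],[0,0,0,0,1]]'
python3 - <<'E'
from h import *
th=.8
x,y=loc(CO,.079-.15*np.cos(.5-th)-.002,.116); z=.155+.15*np.sin(.5-th)+.018;go(x,y,z,83.8)
im=r.snapshot("side")
cv2.imwrite("pics/s6.png",cv2.resize(im[110:270,230:400,::-1],None,fx=4,fy=4,interpolation=cv2.INTER_CUBIC)[:600])
E
```

```text
clock: 14.3
tool_pos: [0.5682, 0.1455, 0.188]
eef_rot: [0.744, 0.668, -0.001, -0.001]
contact_force: [-3.7, -0.2, 6.3]
opening: 0.008
t 14.3 pos [0.5682 0.1455 0.188 ] psi 83.81 F [-3.7 -0.2  6.3] open 0.008
yaw total 0.0 revs; shift tool xyz [-0.0011  0.007   0.0593] dist 0.06
```

View pics/s6.png

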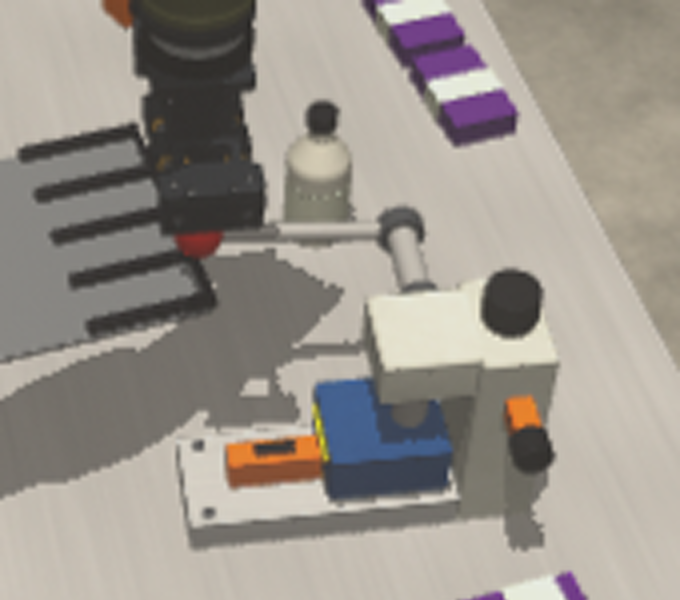

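```bash
python3 -m jog '[[0,0.0005,0.01,0,1],[0,0.001,0.01,0,1],[0,0.001,0.01,0,1],[0,0.0015,0.01,0,1],[0,0.0025,0.01,0,1],[0,0.0025,0.01,0,1],[0,0.001,0.003,0,1],[0,0,0,0,1]]'
python3 -c "
from h import *
th=.9
x,y=loc(CO,.079-.15*np.cos(.5-th)-.002,.116); z=.155+.15*np.sin(.5-th)+.018;go(x,y,z,83.8)"
```

```text
clock: 15.15
tool_pos: [0.5785, 0.1448, 0.1258]
eef_rot: [0.744, 0.668, -0.001, -0.001]
contact_force: [-4.7, 0.8, 7.3]
opening: 0.006
t 15.15 pos [0.5785 0.1448 0.1258] psi 83.81 F [-4.7  0.8  7.3] open 0.006
yaw total 0.0 revs; shift tool xyz [-0.0016  0.0017  0.0112] dist 0.011
```

```bash
python3 -m jog '[[0,0.001,0.003,0,1],[0,0.001,0.003,0,1],[0,0,0.002,0,1],[0,0,0,0,1]]'
python3 -m jog '[[0,0,0.0015,0,1],[0,0,0.001,0,1],[0,0,0,0,1]]'
python3 -m jog '[[0,0,0.001,0,1],[0,0,0.001,0,1],[0,0,0,0,1]]'
python3 - <<'E'
from h import *
th=.9
x,y=loc(CO,.079-.15*np.cos(.5-th)-.002,.116); z=.155+.15*np.sin(.5-th)+.018;go(x,y,z,83.8)
im=r.snapshot("side")
cv2.imwrite("pics/s7.png",cv2.resize(im[110:270,230:400,::-1],None,fx=4,fy=4,interpolation=cv2.INTER_CUBIC)[:600])
E
```

```text
clock: 15.55
tool_pos: [0.581, 0.1446, 0.1184]
eef_rot: [0.744, 0.668, -0.001, -0.0]
contact_force: [-4.0, -0.1, 7.6]
opening: 0.003
clock: 15.85
tool_pos: [0.5815, 0.1445, 0.1162]
eef_rot: [0.744, 0.668, -0.0, -0.0]
contact_force: [-4.6, 0.5, 7.9]
opening: 0.004
clock: 16.15
tool_pos: [0.5819, 0.1445, 0.1146]
eef_rot: [0.744, 0.668, 0.0, 0.0]
contact_force: [-4.1, 0.1, 10.2]
opening: 0.008
t 16.15 pos [0.5819 0.1445 0.1146] psi 83.79 F [-4.1  0.1 10.2] open 0.008
yaw total -0.0 revs; shift tool xyz [-0.0017 -0.0018 -0.    ] dist 0.002
```

View pics/s7.png

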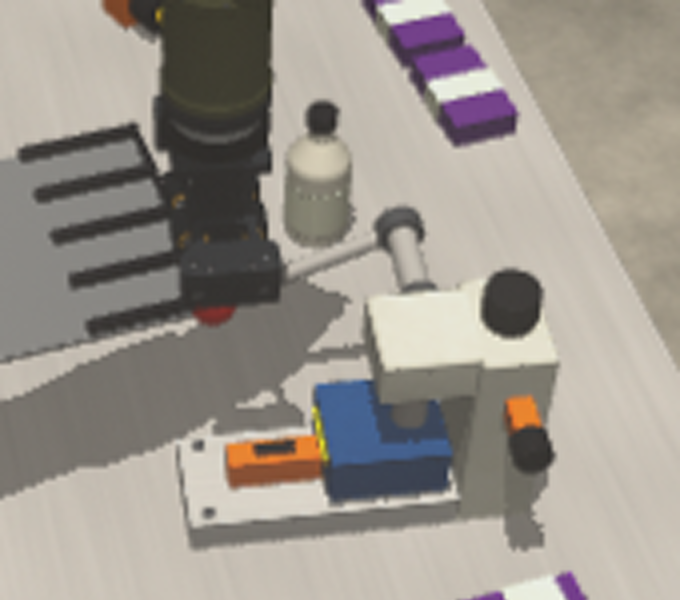

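```bash
python3 -m jog '[[0,0,0.001,0,1],[0,0,0.001,0,1],[0,0,0,0,1]]'
python3 -m jog '[[0,0,0.001,0,1],[0,0,0,0,1],[0,0,0,0,1]]'
```

```text
clock: 16.5
tool_pos: [0.5821, 0.1445, 0.114]
eef_rot: [0.744, 0.668, 0.0, 0.001]
contact_force: [-6.4, -1.5, 18.9]
opening: 0.005
clock: 16.8
tool_pos: [0.5822, 0.1445, 0.1137]
eef_rot: [0.744, 0.668, 0.001, 0.001]
contact_force: [-7.3, -2.1, 24.0]
opening: 0.006
```

```bash
python3 -m jog '[[0,-0.001,-0.006,0,1],[0,-0.002,-0.01,0,1],[0,-0.002,-0.01,0,1],[0,-0.002,-0.01,0,1],[0,-0.001,-0.01,0,1],[0,0,-0.01,0,1],[0,0.001,-0.01,0,1],[0,0.002,-0.01,0,1],[0,0.002,-0.01,0,1],[0,0.003,-0.012,0,1],[0,0.004,-0.012,0,1],[0,0.004,-0.015,0,1],[0,0,-0.02,0,1],[0,0,-0.02,0,1],[0,0,0,0,1],[0,0,0,0,1],[0,0,0,0,1]]'
python3 - <<'E'
from h import *
im=r.snapshot("side")
cv2.imwrite("pics/s8.png",cv2.resize(im[110:270,230:400,::-1],None,fx=4,fy=4,interpolation=cv2.INTER_CUBIC)[:600])
im=r.snapshot("top");cv2.imwrite("pics/t8.png",cv2.resize(im[130:280,120:420,::-1],None,fx=2.6,fy=2.6,interpolation=cv2.INTER_CUBIC))
x,y=loc(CO,-.05,-.002);go(x,y,.3,83.8)
E
```

```text
clock: 18.5
tool_pos: [0.5887, 0.1434, 0.2737]
eef_rot: [0.744, 0.668, -0.002, -0.001]
contact_force: [-0.5, -0.5, -0.4]
opening: 0.005
t 18.6 pos [0.5889 0.1436 0.2739] psi 83.84 F [-0.5 -0.1 -0.1] open 0.004
yaw total 0.0001 revs; shift tool xyz [-0.1196  0.0023 -0.026 ] dist 0.122
```

View pics/s8.png

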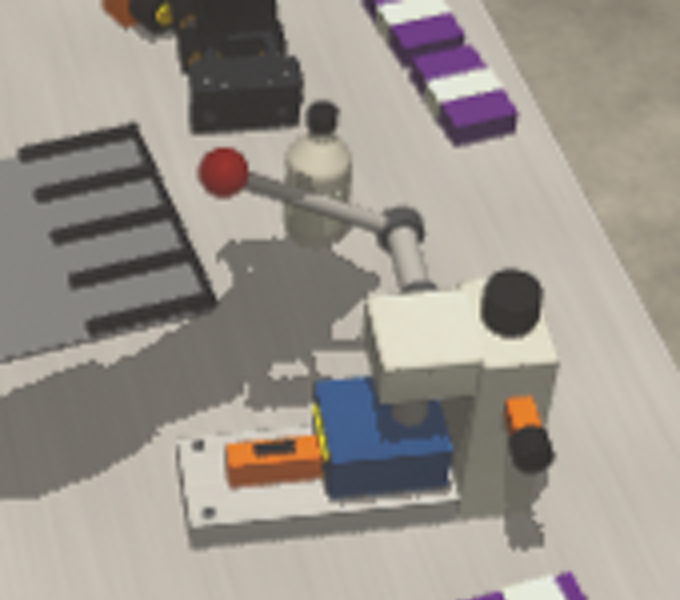

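View pics/t8.png

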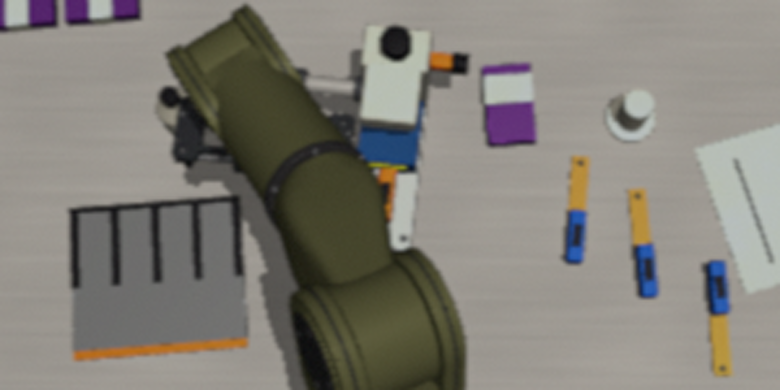

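```bash
python3 -m jog '[[-0.04,0.0,-0.01,0,0.6],[-0.04,0.001,0,0,0.6],[-0.039,0.001,0,0,0.6],[0,0,0,0,0.6],[0,0,0,0,0.6]]'
python3 -c "
from h import *
go(.589,.0243,.037,83.8)"
```

```text
clock: 19.1
tool_pos: [0.5786, 0.0244, 0.2846]
eef_rot: [0.745, 0.667, -0.0, -0.0]
contact_force: [0.2, 0.5, -0.5]
opening: 0.398
t 19.1 pos [0.5786 0.0244 0.2846] psi 83.7 F [ 0.2  0.5 -0.5] open 0.398
yaw total -0.0003 revs; shift tool xyz [0.0011 0.0107 0.2476] dist 0.248
```

```bash
python3 -m jog '[[0.001,0.0105,0,0,0.6],[0,0,0.04,0,0.6],[0,0,0.04,0,0.6],[0,0,0.04,0,0.6],[0,0,0.04,0,0.6],[0,0,0,0,0.6]]'
python3 - <<'E'
from look import *
look("w9",[("gauge_orange",gauge(.006),[.592,.0245,-.108],.03)])
go(.589,.0243,.037,83.8)
E
```

```text
clock: 19.7
tool_pos: [0.5855, 0.0269, 0.1203]
eef_rot: [0.743, 0.669, -0.004, -0.004]
contact_force: [-1.3, -0.0, -0.3]
opening: 0.397
gauge_orange 0.96 [261.0, 189.0, 294.0, 280.0] 2494 fit [ 0.6028  0.0219 -0.1007] 0.645
t 19.8 pos [0.5895 0.0271 0.1253] psi 83.95 F [0.8 0.1 1.4] open 0.4
yaw total 0.0004 revs; shift tool xyz [-0.0029 -0.0001  0.0883] dist 0.088
```

View pics/w9.png

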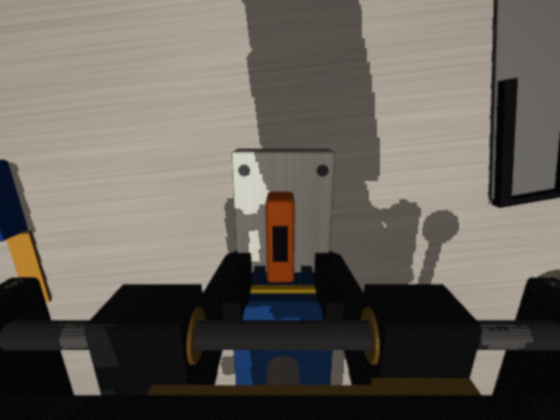

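```bash
python3 -m jog '[[-0.003,0,0.03,0,0.6],[0,0,0.03,0,0.6],[0,0,0.028,0,0.6],[0,0,0,0,0.6],[0,0,0,0,0.6],[0,0,0,0,0.95],[0,0,0,0,0.95],[0,0,0,0,0.95],[0,0,0,0,0.95],[0,0,0,0,0.95],[0,0,0,0,0.95]]' 35
python3 - <<'E'
from look import *
look("w10",[])
go(.589,.0243,.037,83.8)
E
```

```text
clock: 20.9
tool_pos: [0.5907, 0.0228, 0.0393]
eef_rot: [0.744, 0.668, 0.002, 0.001]
contact_force: [0.5, 1.6, 8.2]
opening: 0.246
t 20.95 pos [0.5907 0.0228 0.0393] psi 83.83 F [-0.9  1.   7.7] open 0.243
yaw total 0.0001 revs; shift tool xyz [ 0.0013 -0.0019  0.0023] dist 0.003
```

View pics/w10.png

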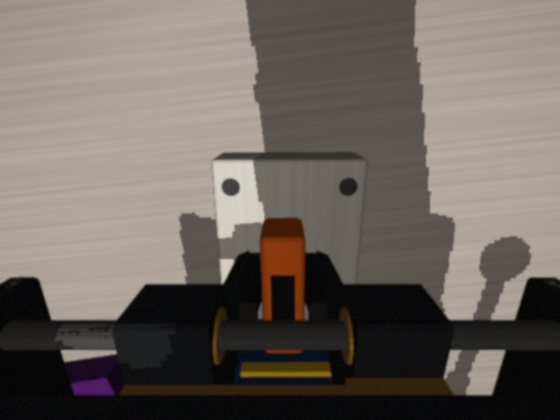

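```bash
python3 -m jog '[[0,0,-0.001,0,0.95],[0,-0.008,0,0,0.95],[0,-0.012,0,0,0.95],[0,-0.012,0,0,0.95],[0,-0.012,0,0,0.95],[0,-0.012,0,0,0.95],[0,-0.012,0,0,0.95],[0,-0.012,0,0,0.95],[0,-0.012,0,0,0.95],[0,-0.012,0,0,0.95],[0,-0.012,0,0,0.95],[0,0,0,0,0.95],[0,0,-0.03,0,0.95],[0,0,-0.04,0,0.95],[0,0,-0.04,0,0.95],[0,0,0,0,0.95]]'
python3 - <<'E'
from h import *
im=r.snapshot("side")
cv2.imwrite("pics/s11.png",cv2.resize(im[110:270,200:400,::-1],None,fx=3.7,fy=3.7,interpolation=cv2.INTER_CUBIC)[:600])
x,y=loc(TR,-.053,-.081);print(x,y);go(x,y,.15,90+4.65)
E
```

```text
clock: 22.55
tool_pos: [0.4761, 0.0349, 0.152]
eef_rot: [0.744, 0.668, 0.003, 0.002]
contact_force: [0.6, 0.6, -2.1]
opening: 0.248
0.4467361018635278 0.24217264128988758
t 22.6 pos [0.4751 0.0346 0.15  ] psi 83.77 F [-0.7  0.7 -1.7] open 0.245
yaw total -0.0302 revs; shift tool xyz [ 0.2092 -0.0114  0.0003] dist 0.21
```

View pics/s11.png

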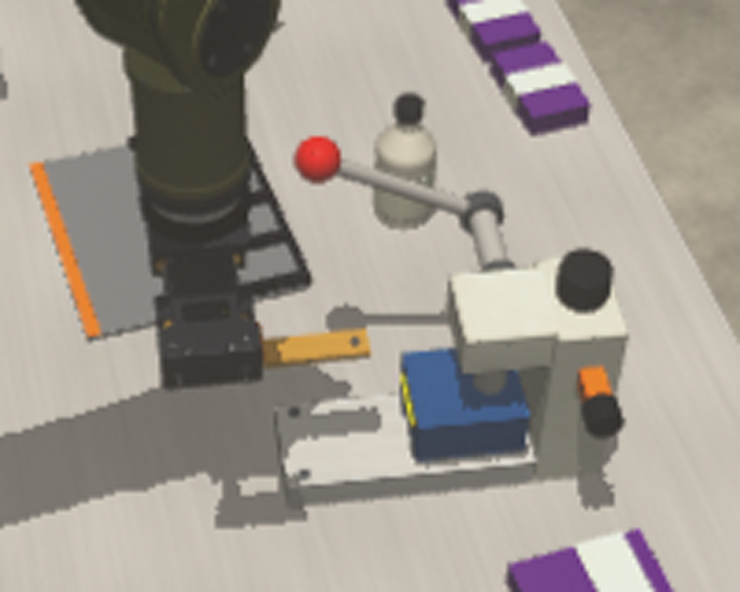

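```bash
python3 -m jog '[[0,-0.02,0.03,0,0.95],[0,-0.01,0.03,0,0.95],[0.03,0,0,-0.015,0.95],[0.03,0,0,-0.0152,0.95],[0.03,0.003,0,0,0.95],[0.03,0.003,0,0,0.95],[0.03,0.003,0,0,0.95],[0.03,0.003,0,0,0.95],[0.026,0.003,0,0,0.95],[0,0,0,0,0.95],[0,0,0,0,0.95]]'
python3 - <<'E'
from look import *
im,C=look("w12",[])
L=r.cut_out("tray","wrist")
for l in L: print(l["score"],l["rect"])
x,y=loc(TR,-.053,-.081);go(x,y,.09,90+4.65)
E
```

```text
clock: 23.7
tool_pos: [0.4496, 0.2437, 0.0869]
eef_rot: [0.677, 0.736, -0.002, -0.0]
contact_force: [-0.0, -1.7, -1.2]
opening: 0.244
0.55 [237.3, 155.0, 531.8, 368.3]
t 23.8 pos [0.45   0.2423 0.0873] psi 94.62 F [ 0.7  0.  -1.2] open 0.244
yaw total -0.0001 revs; shift tool xyz [ 0.0002 -0.0033 -0.0027] dist 0.004
```

View pics/w12.png

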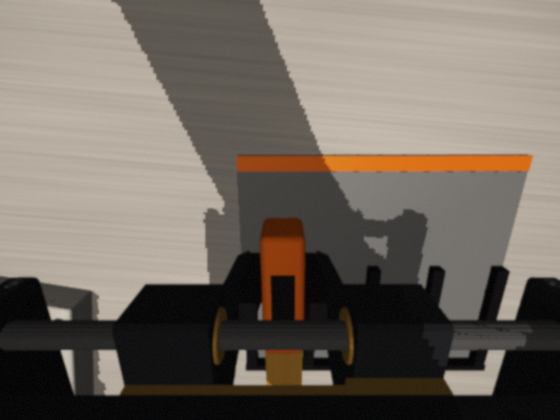

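Run:
```python
from h import *
C=r.get_calibration("wrist")
w=unproj(C,[[237,155],[532,155]],.006);print(w.round(4)); m=w.mean(0);d=w[1]-w[0];print(np.linalg.norm(d[:2]), np.arctan2(d[1],d[0])-np.pi/2)
a=.081; print("centre",m[:2]+.1*np.array([np.cos(a),np.sin(a)]))
```

```text
[[0.4024 0.2017 0.006 ]
 [0.3842 0.4278 0.006 ]]
0.22682111553499418 0.08023395858982729
centre [0.49298487 0.32288288]
```

```bash
python3 -m jog '[[-0.0025,-0.003,0.03,0,0.95],[0,0,0.03,0,0.95],[0,0,0.008,0,0.95],[0,0,0,0,0.95]]'
python3 -m jog '[[0,0,0.002,0,0.95],[0,0,0.001,0,0.95],[0,0,0,0,0.95]]'
python3 -c "
from h import *
go(.446,.24,.016)"
```

```text
clock: 24.2
tool_pos: [0.4471, 0.2402, 0.0193]
eef_rot: [0.678, 0.735, -0.002, 0.0]
contact_force: [0.9, -0.8, -0.6]
opening: 0.246
clock: 24.5
tool_pos: [0.4484, 0.242, 0.018]
eef_rot: [0.678, 0.735, 0.001, 0.0]
contact_force: [-0.2, -0.7, -1.3]
opening: 0.248
t 24.5 pos [0.4484 0.242  0.018 ] psi 94.68 F [-0.2 -0.7 -1.3] open 0.248
yaw total 0.0 revs; shift tool xyz [-0.0018 -0.0026  0.002 ] dist 0.004
```

```bash
python3 -m jog '[[-0.001,0,0.001,0,0.95],[0,0,0.001,0,0.95],[0,0,0,0,0.95]]'
python3 -m jog '[[0,0,0.001,0,0.95],[0,0,0,0,0.95]]'
```

```text
clock: 24.8
tool_pos: [0.4481, 0.2407, 0.0154]
eef_rot: [0.678, 0.735, 0.0, 0.0]
contact_force: [0.0, -0.3, -0.3]
opening: 0.248
clock: 25.0
tool_pos: [0.4481, 0.2407, 0.0153]
eef_rot: [0.678, 0.735, 0.0, 0.0]
contact_force: [-1.5, -1.4, 10.6]
opening: 0.249
```

Seated on the tray floor (10.6 N). Release and rise.

```bash
python3 -m jog '[[0,0,-0.001,0,0.6],[0,0,0,0,0.6],[0,0,0,0,0.6],[0,0,0,0,0.6],[0,0,-0.01,0,0.6],[0,0,-0.04,0,0.6],[0,0,-0.04,0,0.6],[0,0,-0.04,0,0.6],[0,0,-0.04,0,0.6],[0,0,0,0,0.6]]'
python3 - <<'E'
from look import *
im,C=look("w13",[("gauge_orange",gauge(.006),[.451,.241,.081],.006)])
im=r.snapshot("top");cv2.imwrite("pics/t13.png",cv2.resize(im[130:300,120:420,::-1],None,fx=2.6,fy=2.6,interpolation=cv2.INTER_CUBIC))
go(.5,-.235,.2,84)
E
```

```text
clock: 26.0
tool_pos: [0.4503, 0.2424, 0.1904]
eef_rot: [0.678, 0.735, 0.005, 0.001]
contact_force: [1.3, 0.1, -0.2]
opening: 0.401
gauge_orange 0.73 [268.0, 157.0, 295.0, 280.0] 2476 fit [0.4543 0.2385 0.0871] 0.054
gauge_orange 0.23 [248.0, 138.0, 459.0, 301.0] 25159 fit [ 0.412   0.3759 -0.9451] 0.85
gauge_orange 0.16 [59.0, 230.0, 144.0, 395.0] 6846 fit [ 0.9321 -0.0346 -0.9857] 1.0
t 26.15 pos [0.4477 0.2402 0.1853] psi 94.68 F [-0.1 -0.2  0.2] open 0.401
yaw total 0.0297 revs; shift tool xyz [-0.4671  0.1017 -0.0145] dist 0.478
```

View pics/w13.png

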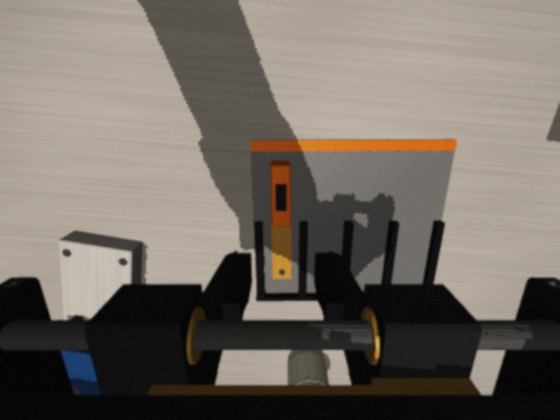

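View pics/t13.png

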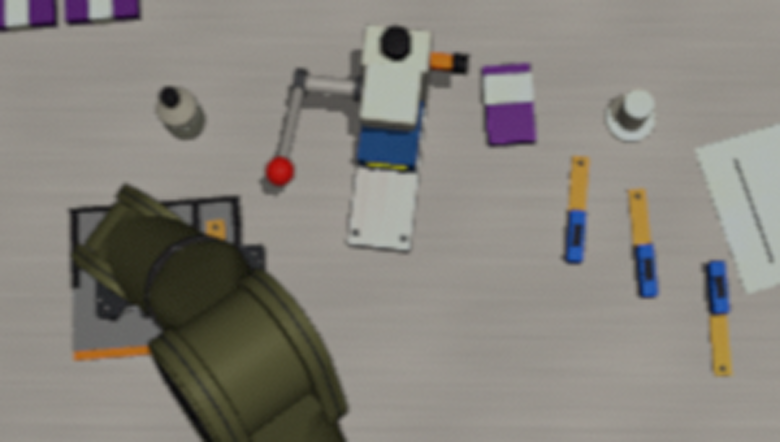

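```bash
python3 -m jog '[[0,0,0,0.0145,0.4],[0,0,0,0.0145,0.4],[-0.0333,0.0073,-0.001,0,0.4],[-0.0333,0.0073,-0.001,0,0.4],[-0.0333,0.0073,-0.001,0,0.4],[-0.0333,0.0073,-0.001,0,0.4],[-0.0333,0.0073,-0.001,0,0.4],[-0.0333,0.0073,-0.001,0,0.4],[-0.0333,0.0073,-0.001,0,0.4],[-0.0333,0.0073,-0.001,0,0.4],[-0.0333,0.0073,-0.001,0,0.4],[-0.0333,0.0073,-0.001,0,0.4],[-0.0333,0.0073,-0.001,0,0.4],[-0.0333,0.0073,-0.001,0,0.4],[-0.0333,0.0073,-0.001,0,0.4],[-0.0333,0.0073,-0.001,0,0.4],[0,0,0,0,0.4],[0,0,0,0,0.4],[0,0,0,0,0.4]]'
cat >> look.py <<'E'
def blues(tag):
    im=r.snapshot("wrist"); C=r.get_calibration("wrist"); cv2.imwrite(f"pics/{tag}.png",im[:,:,::-1])
    for l in r.cut_out("gauge_blue1","wrist"):
        m=l["pixels"]; v,u=np.nonzero(m); X=unproj(C,np.c_[u,v],.01)[:,:2]; c=X.mean(0)
        b=m&(im[...,2].astype(int)>im[...,0]+30); vb,ub=np.nonzero(b); 
        if len(ub)<50: print("no blue",l["rect"]); continue
        bc=unproj(C,[ub.mean(),vb.mean()],.02)[0,:2]
        a=np.linalg.svd(X-c,full_matrices=False)[2][0]; a*=np.sign(a@(c-bc)) or 1; yaw=np.arctan2(a[1],a[0])
        p,f=fit([(C,m)],gauge(.004),[bc[0],bc[1],yaw],0)
        print(round(l["score"],2),np.round(l["rect"]).tolist(),len(u),"init",np.r_[bc,yaw].round(3),"fit",p.round(4),round(f,3),"psi",round(np.degrees(p[2])+90,1))
E
python3 - <<'E'
from look import *
blues("w14"); go(.547,-.23,.06,84.5)
E
```

```text
clock: 28.05
tool_pos: [0.5025, -0.2315, 0.1982]
eef_rot: [0.741, 0.672, -0.0, -0.001]
contact_force: [0.8, -0.8, 0.5]
opening: 0.602
0.82 [185.0, 166.0, 230.0, 253.0] 1985 init [ 0.504 -0.325  0.114] fit [ 0.5061 -0.3234  0.0414] 0.362 psi 92.4
0.65 [83.0, 78.0, 141.0, 219.0] 3804 init [ 0.482 -0.421  3.103] fit [ 0.4831 -0.418   3.2002] 0.054 psi 273.4
0.63 [275.0, 194.0, 296.0, 302.0] 1905 init [ 0.549 -0.231 -0.095] fit [ 0.5516 -0.2319 -0.0949] 0.068 psi 84.6
t 28.15 pos [ 0.5029 -0.2315  0.1988] psi 84.42 F [-0.5  0.2 -0.2] open 0.6
yaw total -0.0002 revs; shift tool xyz [0.0056 0.0439 0.1387] dist 0.146
```

View pics/w14.png

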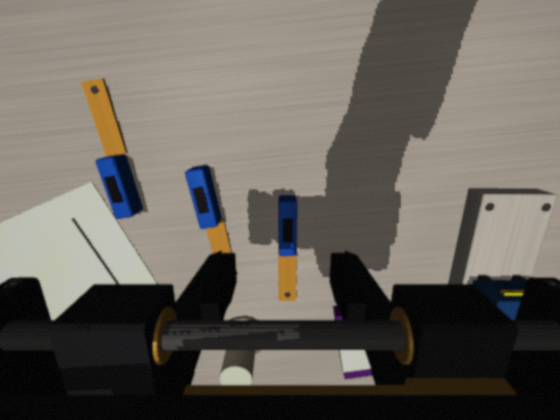

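```bash
python3 -m jog '[[0.0014,0.0145,0.03,0,0.4],[0.0014,0.0145,0.04,0,0.4],[0.0014,0.0145,0.04,0,0.4],[0,0,0.03,0,0.4],[0,0,0,0,0.4],[0,0,0,0,0.4]]'
python3 - <<'E'
from look import *
look("w15",[]);go(.5466,-.2314,.007,84.55)
E
```

```text
clock: 28.75
tool_pos: [0.5466, -0.2325, 0.0595]
eef_rot: [0.741, 0.671, -0.0, -0.001]
contact_force: [0.5, 0.3, 0.2]
opening: 0.6
t 28.8 pos [ 0.5473 -0.233   0.0605] psi 84.31 F [0.3 0.8 0.8] open 0.599
yaw total -0.0007 revs; shift tool xyz [ 0.0016 -0.001   0.0535] dist 0.054
```

View pics/w15.png

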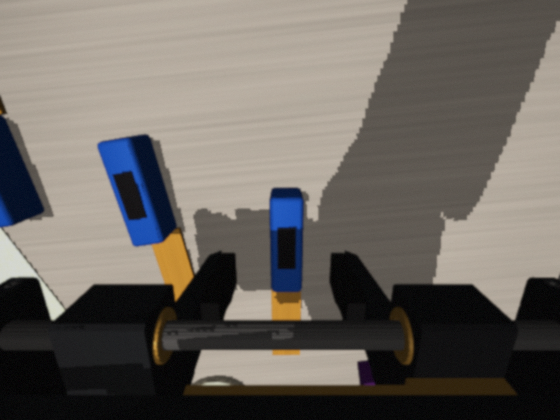

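Centred. Descend, grip, lift.

```bash
python3 -m jog '[[0.001,0,0.03,0,0.4],[0,0,0.023,0,0.4],[0,0,0,0,0.4],[0,0,0,0,0.4],[0,0,0,0,0.95],[0,0,0,0,0.95],[0,0,0,0,0.95],[0,0,0,0,0.95],[0,0,0,0,0.95],[0,0,0,0,0.95],[0,0,0,0,0.95]]' 35
python3 -c "
from h import *
go(.5466,-.2314,.007,84.55)"
python3 -m jog '[[0,0,-0.02,0,0.95],[0,0,-0.04,0,0.95],[0,0,-0.04,0,0.95],[0,0,-0.04,0,0.95],[0,0,0,0,0.95]]'
python3 -c "
from h import *
go(.4481-.0044,.2407+.0538,.15,94.65)"
```

```text
clock: 29.9
tool_pos: [0.5472, -0.2323, 0.0067]
eef_rot: [0.742, 0.671, 0.0, 0.0]
contact_force: [-0.6, 1.3, 6.1]
opening: 0.248
t 29.9 pos [ 0.5472 -0.2323  0.0067] psi 84.27 F [-0.6  1.3  6.1] open 0.248
yaw total -0.0008 revs; shift tool xyz [ 0.0009 -0.0007 -0.0003] dist 0.001
clock: 30.4
tool_pos: [0.55, -0.2334, 0.151]
eef_rot: [0.742, 0.671, 0.002, 0.004]
contact_force: [1.1, -0.7, -1.0]
opening: 0.243
t 30.4 pos [ 0.55   -0.2334  0.151 ] psi 84.23 F [ 1.1 -0.7 -1. ] open 0.243
yaw total -0.0289 revs; shift tool xyz [ 5.347e-01 -6.320e-02 -5.000e-04] dist 0.538
```

```bash
python3 -m jog '[[0,-0.04,0.02,-0.0145,0.95],[0,-0.04,0.02,-0.0144,0.95],[0.036,0,0,0,0.95],[0.036,0,0,0,0.95],[0.036,0,0,0,0.95],[0.036,0,0,0,0.95],[0.036,0,0,0,0.95],[0.036,0,0,0,0.95],[0.036,0,0,0,0.95],[0.036,0,0,0,0.95],[0.036,0,0,0,0.95],[0.036,0,0,0,0.95],[0.036,0,0,0,0.95],[0.036,0,0,0,0.95],[0.036,0,0,0,0.95],[0.036,0,0,0,0.95],[0,0,0,0,0.95],[0,0,0,0,0.95]]'
python3 -c "
from h import *
go(.4481-.0044,.2407+.0538,.07,94.65)"
```

```text
clock: 32.2
tool_pos: [0.4252, 0.2744, 0.1053]
eef_rot: [0.677, 0.736, -0.001, -0.0]
contact_force: [-0.4, -1.2, -0.7]
opening: 0.243
t 32.2 pos [0.4252 0.2744 0.1053] psi 94.78 F [-0.4 -1.2 -0.7] open 0.243
yaw total 0.0004 revs; shift tool xyz [0.0186 0.0201 0.0353] dist 0.045
```

```bash
python3 -m jog '[[0.0186,0.0201,0,0,0.95],[0,0,0.035,0,0.95],[0,0,0,0,0.95],[0,0,0,0,0.95]]'
python3 - <<'E'
from look import *
look("w16",[]);go(.4481-.0044,.2407+.0538,.015,94.65)
E
```

```text
clock: 32.6
tool_pos: [0.4437, 0.2917, 0.0706]
eef_rot: [0.678, 0.735, -0.002, 0.0]
contact_force: [0.9, 0.8, -1.1]
opening: 0.247
t 32.65 pos [0.4442 0.2925 0.0714] psi 94.59 F [-0.4 -0.1 -1.1] open 0.251
yaw total -0.0002 revs; shift tool xyz [ 0.0022 -0.0002  0.0564] dist 0.056
```

View pics/w16.png

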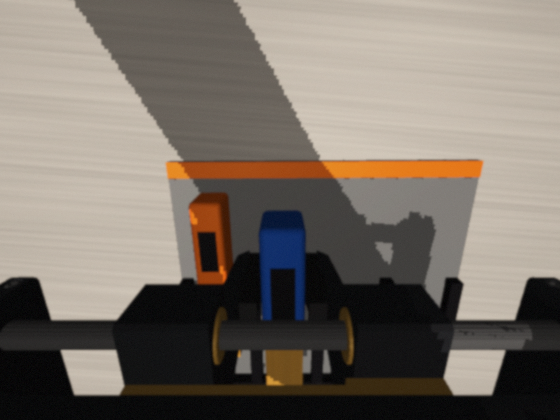

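```bash
python3 -m jog '[[0.002,0,0.03,0,0.95],[0,0,0.024,0,0.95],[0,0,0,0,0.95],[0,0,0.002,0,0.95],[0,0,0,0,0.95]]'
python3 -m jog '[[0,0,0.001,0,0.95],[0,0,0.001,0,0.95],[0,0,0,0,0.95]]'
```

```text
clock: 33.15
tool_pos: [0.445, 0.2965, 0.0166]
eef_rot: [0.678, 0.735, 0.001, 0.0]
contact_force: [0.4, 0.3, -1.1]
opening: 0.243
clock: 33.45
tool_pos: [0.4446, 0.2965, 0.0136]
eef_rot: [0.678, 0.735, 0.0, 0.0]
contact_force: [-0.6, 0.6, -1.3]
opening: 0.247
```

```bash
python3 -m jog '[[0,0,0.001,0,0.95],[0,0,0,0,0.95]]'
python3 -m jog '[[0,0,0.0005,0,0.95],[0,0,0,0,0.6],[0,0,0,0,0.6],[0,0,0,0,0.6],[0,0,0,0,0.6],[0,0,-0.01,0,0.6],[0,0,-0.04,0,0.6],[0,0,-0.04,0,0.6],[0,0,-0.04,0,0.6],[0,0,-0.04,0,0.6],[0,0,0,0,0.6]]'
python3 - <<'E'
from look import *
look("w17",[]);go(.46,-.33,.2,93.9)
E
```

```text
clock: 33.65
tool_pos: [0.4445, 0.2965, 0.0127]
eef_rot: [0.678, 0.735, 0.0, 0.0]
contact_force: [-0.6, -0.8, 3.7]
opening: 0.247
clock: 34.75
tool_pos: [0.4468, 0.2983, 0.1872]
eef_rot: [0.678, 0.735, 0.005, 0.001]
contact_force: [0.6, 1.5, -0.2]
opening: 0.403
t 34.8 pos [0.4457 0.2973 0.1848] psi 94.64 F [-0.1 -0.3 -0. ] open 0.399
yaw total 0.0021 revs; shift tool xyz [-0.6268 -0.0283 -0.0175] dist 0.628
```

View pics/w17.png

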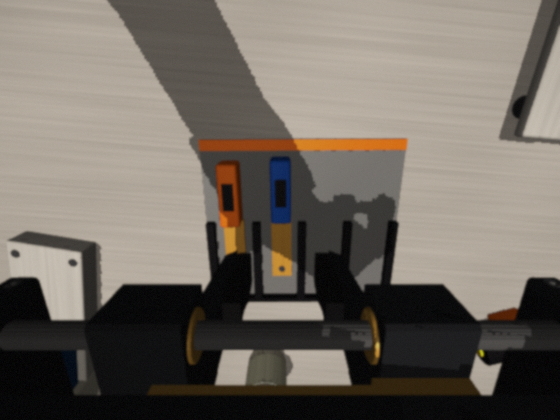

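```bash
python3 -m jog '[[-0.035,-0.0016,-0.001,0.0016,0.4],[-0.035,-0.0016,-0.001,0,0.4],[-0.035,-0.0016,-0.001,0,0.4],[-0.035,-0.0016,-0.001,0,0.4],[-0.035,-0.0016,-0.001,0,0.4],[-0.035,-0.0016,-0.001,0,0.4],[-0.035,-0.0016,-0.001,0,0.4],[-0.035,-0.0016,-0.001,0,0.4],[-0.035,-0.0016,-0.001,0,0.4],[-0.035,-0.0016,-0.001,0,0.4],[-0.035,-0.0016,-0.001,0,0.4],[-0.035,-0.0016,-0.001,0,0.4],[-0.035,-0.0016,-0.001,0,0.4],[-0.035,-0.0016,-0.001,0,0.4],[-0.035,-0.0016,-0.001,0,0.4],[-0.035,-0.0016,-0.001,0,0.4],[-0.035,-0.0016,-0.001,0,0.4],[-0.03,-0.0016,-0.001,0,0.4],[0,0,0,0,0.4],[0,0,0,0,0.4]]'
python3 - <<'E'
from look import *
blues("w18"); go(.499,-.323,.06,94)
E
```

```text
clock: 36.8
tool_pos: [0.4596, -0.3288, 0.1985]
eef_rot: [0.682, 0.731, -0.0, -0.001]
contact_force: [-0.4, -0.2, 0.3]
opening: 0.602
0.72 [273.0, 191.0, 295.0, 300.0] 1997 init [ 0.503 -0.324  0.069] fit [ 0.5059 -0.3236  0.0688] 0.042 psi 93.9
0.71 [188.0, 95.0, 219.0, 232.0] 3091 init [ 0.482 -0.418 -3.131] fit [ 0.4834 -0.4176 -3.0908] 0.06 psi -87.1
no blue [497.1, 253.0, 560.0, 319.7]
t 36.9 pos [ 0.4604 -0.3272  0.1991] psi 94.21 F [-0.3  0.6 -0.1] open 0.599
yaw total 0.0006 revs; shift tool xyz [0.0012 0.039  0.139 ] dist 0.144
```

View pics/w18.png

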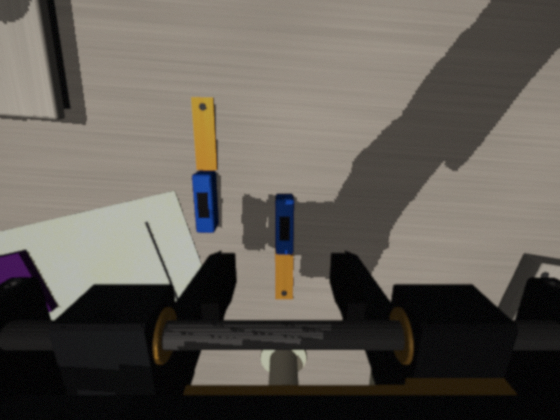

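```bash
python3 -m jog '[[0,0.0135,0.03,0,0.4],[0,0.0135,0.04,0,0.4],[0,0.0135,0.04,0,0.4],[0,0,0.03,0,0.4],[0,0,0,0,0.4],[0,0,0,0,0.4]]'
python3 - <<'E'
from look import *
look("w19",[]);go(.5009,-.324,.007,93.95)
E
```

```text
clock: 37.5
tool_pos: [0.501, -0.3249, 0.06]
eef_rot: [0.681, 0.733, 0.0, -0.001]
contact_force: [0.7, -0.1, 0.5]
opening: 0.6
t 37.55 pos [ 0.5017 -0.3257  0.061 ] psi 94.15 F [ 0.6 -0.1  1.2] open 0.598
yaw total 0.0006 revs; shift tool xyz [ 0.0017 -0.0007  0.054 ] dist 0.054
```

View pics/w19.png

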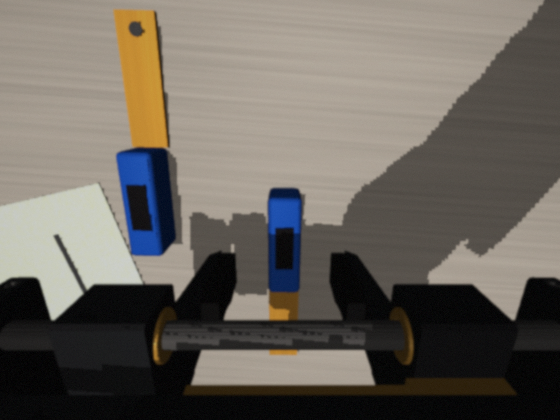

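```bash
python3 -m jog '[[0.001,0,0.03,0.0006,0.4],[0,0,0.023,0,0.4],[0,0,0,0,0.4],[0,0,0,0,0.4],[0,0,0,0,0.95],[0,0,0,0,0.95],[0,0,0,0,0.95],[0,0,0,0,0.95],[0,0,0,0,0.95],[0,0,0,0,0.95],[0,0,0,0,0.95]]' 35
python3 -m jog '[[0,0,-0.02,0,0.95],[0,0,-0.04,0,0.95],[0,0,-0.04,0,0.95],[0,0,0,0,0.95]]'
python3 -c "
from h import *
go(.4481-.0088,.2407+.1076,.15,94.65)"
```

```text
clock: 38.65
tool_pos: [0.5011, -0.3252, 0.0072]
eef_rot: [0.683, 0.731, 0.0, 0.0]
contact_force: [-1.2, 0.1, 6.2]
opening: 0.249
clock: 39.05
tool_pos: [0.5039, -0.3266, 0.1112]
eef_rot: [0.683, 0.73, 0.001, 0.004]
contact_force: [1.5, -0.1, -0.9]
opening: 0.246
t 39.05 pos [ 0.5039 -0.3266  0.1112] psi 93.84 F [ 1.5 -0.1 -0.9] open 0.246
yaw total -0.0022 revs; shift tool xyz [ 0.6778 -0.0094 -0.0418] dist 0.679
```

```bash
python3 -m jog '[[0.01,-0.03,0,-0.0022,0.95],[0.036,0,0,0,0.95],[0.036,0,0,0,0.95],[0.036,0,0,0,0.95],[0.036,0,0,0,0.95],[0.036,0,0,0,0.95],[0.036,0,0,0,0.95],[0.036,0,0,0,0.95],[0.036,0,0,0,0.95],[0.036,0,0,0,0.95],[0.036,0,0,0,0.95],[0.036,0,0,0,0.95],[0.036,0,0,0,0.95],[0.036,0,0,0,0.95],[0.036,0,0,0,0.95],[0.036,0,0,0,0.95],[0.036,0,0,0,0.95],[0.036,0,0,0,0.95],[0.036,0,0,0,0.95],[0,0,0,0,0.95]]'
python3 -c "
from h import *
go(.4481-.0088,.2407+.1076,.07,94.65)"
```

```text
clock: 41.05
tool_pos: [0.416, 0.3358, 0.106]
eef_rot: [0.675, 0.738, 0.002, -0.002]
contact_force: [-0.8, 0.0, -1.3]
opening: 0.244
t 41.05 pos [0.416  0.3358 0.106 ] psi 95.12 F [-0.8  0.  -1.3] open 0.244
yaw total 0.0013 revs; shift tool xyz [0.0103 0.0242 0.0361] dist 0.045
```

```bash
python3 -m jog '[[0.0105,0.0242,0,0.001,0.95],[0,0,0.036,0,0.95],[0,0,0,0,0.95],[0,0,0,0,0.95]]'
python3 - <<'E'
from look import *
look("w20",[]);go(.4481-.0088,.2407+.1076,.015,94.65)
E
```

```text
clock: 41.45
tool_pos: [0.4396, 0.3394, 0.0698]
eef_rot: [0.68, 0.733, -0.002, -0.0]
contact_force: [0.5, 0.1, -0.8]
opening: 0.242
t 41.5 pos [0.4402 0.3401 0.0707] psi 94.29 F [ 1.  -0.1 -1.7] open 0.248
yaw total -0.001 revs; shift tool xyz [ 0.0083 -0.0002  0.0557] dist 0.056
```

View pics/w20.png

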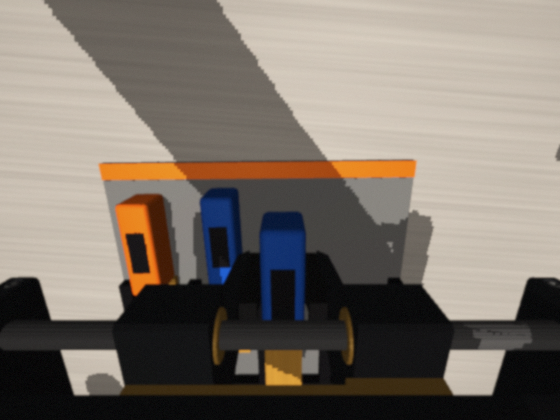

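```bash
python3 -m jog '[[0.0083,0,0,-0.001,0.95],[0,0,0.03,0,0.95],[0,0,0.022,0,0.95],[0,0,0,0,0.95],[0,0,0,0,0.95]]'
python3 - <<'E'
from look import *
look("w21",[]);go(.4481-.0088,.2407+.1076,.0132,94.65)
E
```

```text
clock: 42.0
tool_pos: [0.4403, 0.35, 0.0196]
eef_rot: [0.678, 0.735, 0.0, -0.0]
contact_force: [0.1, 0.7, -2.2]
opening: 0.245
t 42.05 pos [0.4408 0.3502 0.0201] psi 94.68 F [ 0.1  0.4 -1.4] open 0.247
yaw total 0.0001 revs; shift tool xyz [-0.0017 -0.0016  0.0069] dist 0.007
```

View pics/w21.png

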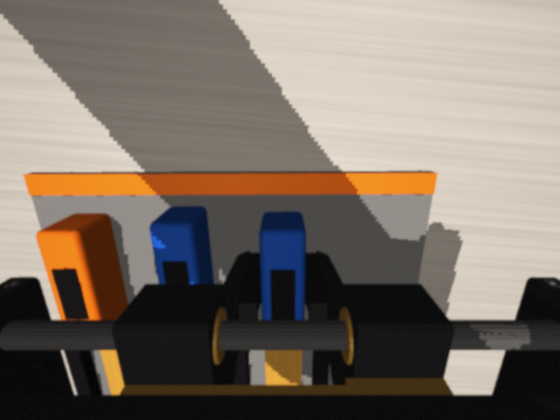

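```bash
python3 -m jog '[[-0.001,0,0.004,0,0.95],[0,0,0.001,0,0.95],[0,0,0,0,0.95]]'
python3 -m jog '[[0,0,0.001,0,0.95],[0,0,0.0005,0,0.95],[0,0,0,0,0.95]]'
```

```text
clock: 42.35
tool_pos: [0.4405, 0.3484, 0.0141]
eef_rot: [0.678, 0.735, 0.0, 0.0]
contact_force: [-0.5, -0.0, -1.3]
opening: 0.247
clock: 42.65
tool_pos: [0.4405, 0.3485, 0.0132]
eef_rot: [0.678, 0.735, 0.0, 0.0]
contact_force: [-2.1, -1.0, 6.2]
opening: 0.247
```

```bash
python3 -m jog '[[0,0,0,0,0.6],[0,0,0,0,0.6],[0,0,0,0,0.6],[0,0,0,0,0.6],[0,0,-0.01,0,0.6],[0,0,-0.04,0,0.6],[0,0,-0.04,0,0.6],[0,0,-0.04,0,0.6],[0,0,-0.04,0,0.6],[0,0,0,0,0.6]]'
python3 - <<'E'
from look import *
look("w22",[]);s=go(.46,-.41,.2,92.9);print(r.get_state()["q"].round(2))
E
```

```text
clock: 43.65
tool_pos: [0.4429, 0.3505, 0.188]
eef_rot: [0.678, 0.735, 0.005, 0.0]
contact_force: [0.8, 1.3, -0.0]
opening: 0.401
t 43.7 pos [0.4417 0.3494 0.1854] psi 94.65 F [-0.6 -0.4  0.1] open 0.401
yaw total 0.0049 revs; shift tool xyz [-0.7593 -0.02   -0.0177] dist 0.76
[-0.67  0.68 -0.14  1.82  0.14  0.65  0.76]
```

View pics/w22.png

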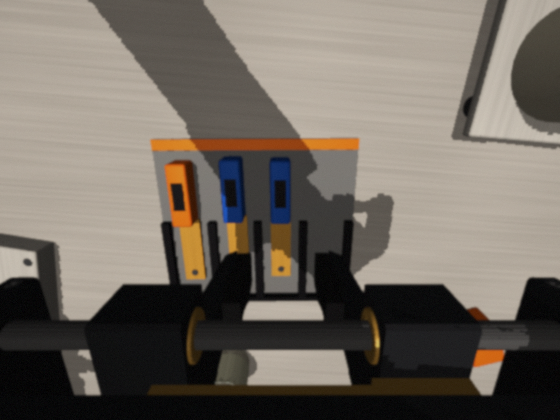

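```bash
python3 -m jog '[[-0.037,-0.001,-0.001,0.0025,0.4],[-0.037,-0.001,-0.001,0.0025,0.4],[-0.037,-0.001,-0.001,0,0.4],[-0.037,-0.001,-0.001,0,0.4],[-0.037,-0.001,-0.001,0,0.4],[-0.037,-0.001,-0.001,0,0.4],[-0.037,-0.001,-0.001,0,0.4],[-0.037,-0.001,-0.001,0,0.4],[-0.037,-0.001,-0.001,0,0.4],[-0.037,-0.001,-0.001,0,0.4],[-0.037,-0.001,-0.001,0,0.4],[-0.037,-0.001,-0.001,0,0.4],[-0.037,-0.001,-0.001,0,0.4],[-0.037,-0.001,-0.001,0,0.4],[-0.037,-0.001,-0.001,0,0.4],[-0.037,-0.001,-0.001,0,0.4],[-0.037,-0.001,-0.001,0,0.4],[-0.037,-0.001,-0.001,0,0.4],[-0.037,-0.001,-0.001,0,0.4],[-0.037,-0.001,-0.001,0,0.4]]'
python3 -m jog '[[0,0,0,0,0.4],[0,0,0,0,0.4]]'
python3 - <<'E'
from look import *
blues("w23"); go(.488,-.4173,.06,92.9);print(r.get_state()["q"].round(2))
E
```

```text
clock: 45.7
tool_pos: [0.458, -0.3927, 0.2009]
eef_rot: [0.689, 0.725, -0.0, -0.001]
contact_force: [0.4, -0.1, 0.8]
opening: 0.599
clock: 45.9
tool_pos: [0.458, -0.3916, 0.2008]
eef_rot: [0.69, 0.724, 0.0, -0.001]
contact_force: [0.8, 0.6, -0.7]
opening: 0.599
0.83 [247.0, 101.0, 268.0, 235.0] 2788 init [ 0.481 -0.417 -3.104] fit [ 0.4829 -0.4171 -3.0884] 0.039 psi -87.0
t 46.0 pos [ 0.459  -0.3896  0.2014] psi 92.98 F [-0.2 -0.4 -0.3] open 0.601
yaw total 0.0002 revs; shift tool xyz [-0.0294  0.0277  0.1413] dist 0.147
[ 0.8   0.71 -0.31  1.67  0.28  0.8   2.  ]
```

View pics/w23.png

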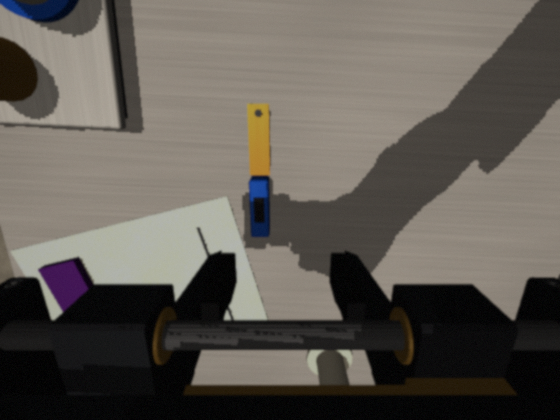

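```bash
python3 -m jog '[[-0.0147,0.0135,0.0,0,0.4],[-0.0147,0.0135,0.02,0,0.4],[0,0,0.04,0,0.4],[0,0,0.04,0,0.4],[0,0,0.04,0,0.4],[0,0,0,0,0.4],[0,0,0,0,0.4]]'
python3 - <<'E'
from look import *
look("w24",[]);go(.488,-.4173,.007,93)
E
```

```text
clock: 46.7
tool_pos: [0.488, -0.4182, 0.0624]
eef_rot: [0.688, 0.725, 0.0, -0.001]
contact_force: [0.7, 0.1, 0.7]
opening: 0.606
t 46.75 pos [ 0.4889 -0.4192  0.0639] psi 92.94 F [-0.   0.4  0.6] open 0.598
yaw total -0.0002 revs; shift tool xyz [ 0.002  -0.0009  0.0569] dist 0.057
```

View pics/w24.png

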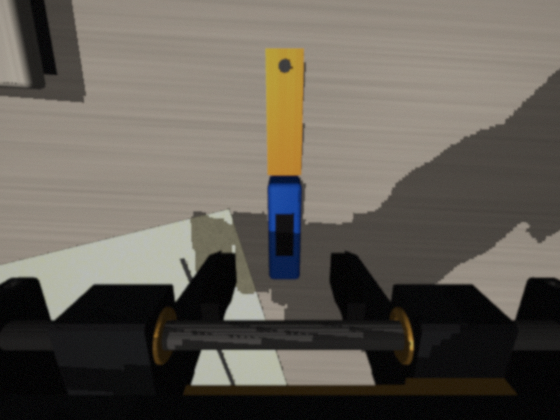

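```bash
python3 -m jog '[[0.001,0,0.03,0,0.4],[0,0,0.026,0,0.4],[0,0,0,0,0.4],[0,0,0,0,0.4],[0,0,0,0,0.95],[0,0,0,0,0.95],[0,0,0,0,0.95],[0,0,0,0,0.95],[0,0,0,0,0.95],[0,0,0,0,0.95],[0,0,0,0,0.95]]' 35
python3 -m jog '[[0,0,-0.02,0,0.95],[0,-0.01,-0.04,0,0.95],[0,-0.02,-0.04,0,0.95],[0.03,-0.02,-0.03,0,0.95],[0.03,0,0,0.022,0.95],[0.03,0,0,0.022,0.95],[0,0,0,0.022,0.95],[0,0,0,0.022,0.95],[0,0,0,0,0.95],[0,0,0,0,0.95]]'
python3 -c "
from h import *
go(.45,-.2,.16,-85.35);print(r.get_state()['q'].round(2))"
```

```text
clock: 47.85
tool_pos: [0.4878, -0.4187, 0.0068]
eef_rot: [0.689, 0.725, 0.0, 0.0]
contact_force: [-0.3, 1.7, 5.3]
opening: 0.25
clock: 48.85
tool_pos: [0.437, -0.3315, 0.1359]
eef_rot: [0.86, 0.51, -0.0, -0.0]
contact_force: [0.1, 0.2, -1.7]
opening: 0.247
t 48.85 pos [ 0.437  -0.3315  0.1359] psi 61.37 F [ 0.1  0.2 -1.7] open 0.247
yaw total 0.4076 revs; shift tool xyz [-0.13   -0.0236 -0.024 ] dist 0.134
[ 0.63  0.74 -0.1   1.89  0.14  0.52  1.5 ]
```

```bash
python3 -m jog '[[0,0,-0.01,0.0226,0.95],[0,0,-0.01,0.0226,0.95],[0,0,0,0.0226,0.95],[0,0,0,0.0226,0.95],[0,0,0,0.0226,0.95],[0,0,0,0.0226,0.95],[0,0,0,0.0226,0.95],[0,0,0,0.0226,0.95],[0,0,0,0.0226,0.95],[0,0,0,0.0226,0.95],[0,0,0,0.0226,0.95],[0,0,0,0.0226,0.95],[0,0,0,0.0226,0.95],[0,0,0,0.0226,0.95],[0,0,0,0.0226,0.95],[0,0,0,0.0226,0.95],[0,0,0,0.0226,0.95],[0,0,0,0.0226,0.95],[0,0,0,0,0.95]]'
python3 -c "
from h import *
go(.44,.36,.15,-85.35);print(r.get_state()['q'].round(2))"
```

```text
clock: 50.75
tool_pos: [0.437, -0.3312, 0.1556]
eef_rot: [0.736, -0.677, -0.001, 0.0]
contact_force: [-0.2, -0.9, -1.4]
opening: 0.242
t 50.75 pos [ 0.437  -0.3312  0.1556] psi -85.15 F [-0.2 -0.9 -1.4] open 0.242
yaw total 0.0006 revs; shift tool xyz [-0.6887 -0.0591  0.006 ] dist 0.691
[ 0.22  0.8   0.61  1.9  -0.71  0.67 -0.22]
```

```bash
python3 -m jog '[[-0.036,-0.003,0,0,0.95],[-0.036,-0.003,0,0,0.95],[-0.036,-0.003,0,0,0.95],[-0.036,-0.003,0,0,0.95],[-0.036,-0.003,0,0,0.95],[-0.036,-0.003,0,0,0.95],[-0.036,-0.003,0,0,0.95],[-0.036,-0.003,0,0,0.95],[-0.036,-0.003,0,0,0.95],[-0.036,-0.003,0,0,0.95],[-0.036,-0.003,0,0,0.95],[-0.036,-0.003,0,0,0.95],[-0.036,-0.003,0,0,0.95],[-0.036,-0.003,0,0,0.95],[-0.036,-0.003,0,0,0.95],[-0.036,-0.003,0,0,0.95],[-0.036,-0.003,0,0,0.95],[-0.036,-0.003,0,0,0.95],[0,0,0,0,0.95]]'
python3 -c "
from h import *
go(.4349,.4021,.07,-85.35);print(r.get_state()['q'].round(2))"
```

```text
clock: 52.65
tool_pos: [0.4362, 0.3253, 0.155]
eef_rot: [0.741, -0.672, -0.002, -0.001]
contact_force: [-0.0, -0.0, -1.5]
opening: 0.244
t 52.65 pos [0.4362 0.3253 0.155 ] psi -84.39 F [-0.  -0.  -1.5] open 0.244
yaw total 0.0027 revs; shift tool xyz [-0.0764 -0.0051  0.0853] dist 0.115
[-1.14  0.85  0.76  1.92 -0.87  0.75 -1.33]
```

```bash
python3 -m jog '[[-0.025,-0.0017,0,0.0027,0.95],[-0.025,-0.0017,0.02,0,0.95],[-0.026,-0.0017,0.03,0,0.95],[0,0,0.035,0,0.95],[0,0,0,0,0.95],[0,0,0,0,0.95]]'
python3 - <<'E'
from look import *
look("w25",[]);go(.4349,.4021,.0132,-85.35)
E
```

```text
clock: 53.25
tool_pos: [0.4375, 0.3934, 0.0715]
eef_rot: [0.73, -0.683, 0.0, 0.001]
contact_force: [0.7, -0.2, -1.4]
opening: 0.245
t 53.3 pos [0.4384 0.3937 0.0726] psi -86.26 F [ 0.5  0.4 -1.7] open 0.249
yaw total -0.0025 revs; shift tool xyz [-0.0087  0.0029  0.0594] dist 0.06
```

View pics/w25.png

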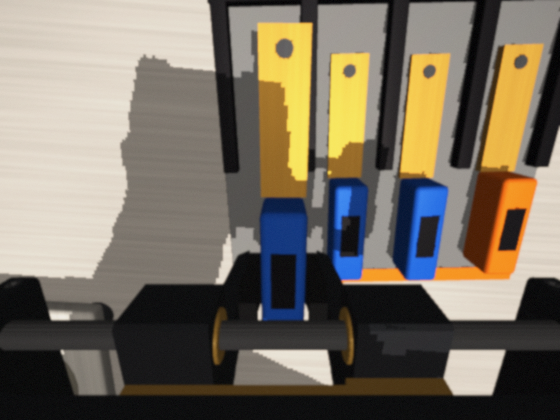

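```bash
python3 -m jog '[[-0.009,0.002,0,-0.0025,0.95],[0,0,0.02,0,0.95],[0,0,0.02,0,0.95],[0,0,0,0,0.95],[0,0,0,0,0.95]]'
python3 - <<'E'
from look import *
look("w26",[]);go(.4349,.4021,.0132,-85.35)
E
```

```text
clock: 53.8
tool_pos: [0.4351, 0.4043, 0.0324]
eef_rot: [0.736, -0.678, 0.0, -0.001]
contact_force: [0.7, -0.2, -2.0]
opening: 0.247
t 53.85 pos [0.4355 0.4043 0.0327] psi -85.32 F [ 0.5 -0.6 -1.8] open 0.248
yaw total 0.0001 revs; shift tool xyz [0.0022 0.0008 0.0195] dist 0.02
```

View pics/w26.png

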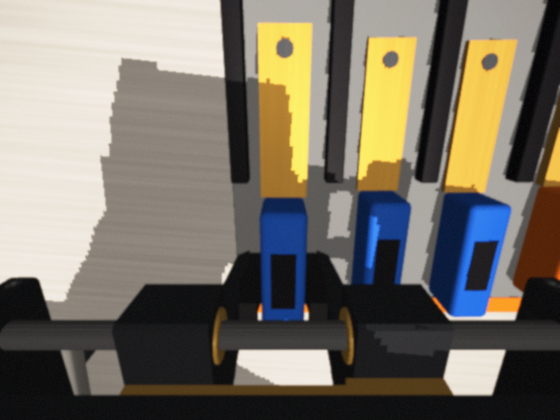

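```bash
python3 -m jog '[[0.001,0,0.012,0,0.95],[0,0,0.005,0,0.95],[0,0,0,0,0.95],[0,0,0.001,0,0.95],[0,0,0,0,0.95]]'
python3 -m jog '[[0,0,0.001,0,0.95],[0,0,0,0,0.95],[0,0,0,0,0.95]]'
```

```text
clock: 54.35
tool_pos: [0.4349, 0.4031, 0.0137]
eef_rot: [0.735, -0.678, 0.0, -0.0]
contact_force: [-0.3, -0.3, -0.7]
opening: 0.244
clock: 54.65
tool_pos: [0.4349, 0.4031, 0.0127]
eef_rot: [0.735, -0.678, -0.0, -0.0]
contact_force: [-0.1, 0.6, 3.8]
opening: 0.249
```

```bash
python3 -m jog '[[0,0,0,0,0.6],[0,0,0,0,0.6],[0,0,0,0,0.6],[0,0,0,0,0.6],[0,0,-0.01,0,0.6],[0,0,-0.04,0,0.6],[0,0,-0.04,0,0.6],[0,0,-0.04,0,0.6],[0,0,-0.04,0,0.6],[0,0,0,0,0.6],[0,0,0,0,0.6]]'
python3 - <<'E'
from look import *
look("w27",[])
im=r.snapshot("side");cv2.imwrite("pics/s27.png",cv2.resize(im[100:300,190:400,::-1],None,fx=3,fy=3,interpolation=cv2.INTER_CUBIC)[:600])
go(.4349,.30,.19)
E
```

```text
clock: 55.75
tool_pos: [0.4348, 0.4032, 0.1834]
eef_rot: [0.735, -0.678, -0.0, -0.001]
contact_force: [-0.3, -1.1, -0.2]
opening: 0.401
t 55.85 pos [0.4336 0.4027 0.1814] psi -85.32 F [ 0.1 -0.3 -0.3] open 0.4
yaw total 0.0 revs; shift tool xyz [ 0.1025  0.0071 -0.0085] dist 0.103
```

View pics/w27.png

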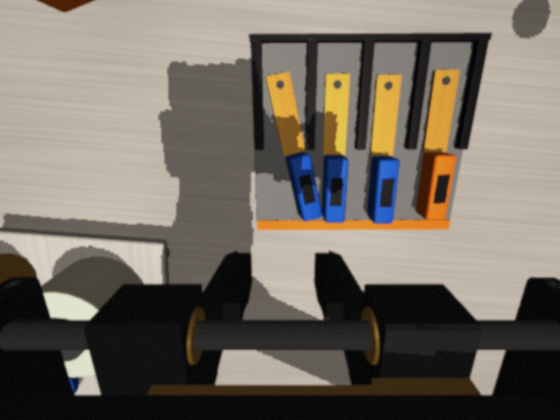

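View pics/s27.png

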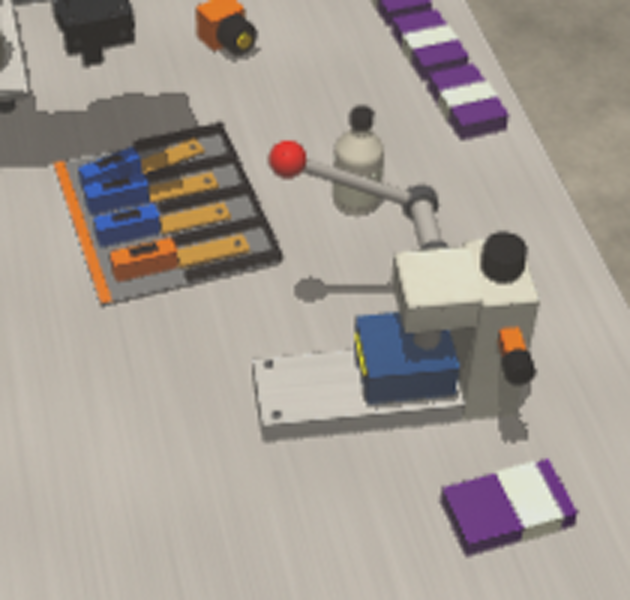

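Run:
```python
from look import *
im=r.snapshot("wrist"); C=r.get_calibration("wrist"); cv2.imwrite("pics/w28.png",cv2.resize(im[20:240,230:500,::-1],None,fx=2.9,fy=2.6))
for th in ["gauge_blue1","gauge_orange"]:
  for l in r.cut_out(th,"wrist"):
    m=l["pixels"]; v,u=np.nonzero(m); X=unproj(C,np.c_[u,v],.016)[:,:2]; c=X.mean(0)
    best=min((fit([(C,m)],gauge(.005),[c[0]-.03,c[1],y],.006) for y in(-.1,.081,.3)),key=lambda t:t[1])
    p=best[0]; d=p[:2]-[.493,.3245]; a=.081
    print(th,round(l["score"],2),np.round(l["rect"]),p.round(4),round(best[1],3),"tray xy",(d@[np.cos(a),np.sin(a)]).round(4),(d@[-np.sin(a),np.cos(a)]).round(4),"rel yaw",round(p[2]-a,3))
```

```text
gauge_blue1 0.83 [265.  68. 317. 222.] [0.4435 0.3837 0.3048] 0.049 tray xy -0.0445 0.063 rel yaw 0.224
gauge_blue1 0.75 [367.  73. 403. 224.] [0.4478 0.2962 0.0908] 0.067 tray xy -0.0474 -0.0246 rel yaw 0.01
gauge_blue1 0.72 [320.  70. 351. 222.] [0.4442 0.3483 0.0836] 0.114 tray xy -0.0467 0.0277 rel yaw 0.003
gauge_blue1 0.71 [250.  27. 495. 232.] [0.4811 0.3279 0.0484] 0.868 tray xy -0.0116 0.0043 rel yaw -0.033
gauge_orange 0.82 [415.  65. 458. 220.] [0.457  0.2405 0.091 ] 0.074 tray xy -0.0427 -0.0808 rel yaw 0.01
```

View pics/w28.png

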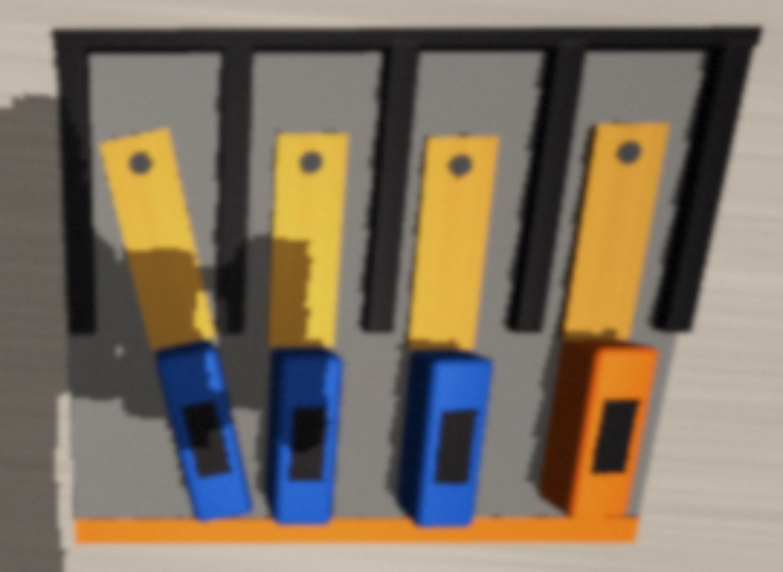

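```bash
python3 -m jog '[[0,0,0,-0.0238,0.2],[0,0,0,-0.0238,0],[0,0,0,-0.0238,0],[0,0,0,-0.0238,0],[0,0,0,-0.0238,0],[0,0,0,-0.0238,0],[0,0,0,-0.0238,0],[0,0,0,-0.0238,0],[0,0,0,-0.0238,0],[0,0,0,-0.0238,0],[0,0,0,-0.0238,0],[0,0,0,-0.0238,0],[0,0,0,0,0],[0,0,0,0,0]]'
python3 -c "
from h import *
go(.4435,.3837,.06,17.5);print(r.get_state()['q'].round(2))"
```

```text
clock: 57.4
tool_pos: [0.4345, 0.4025, 0.1817]
eef_rot: [0.989, 0.15, -0.0, 0.0]
contact_force: [-1.1, 0.6, 1.1]
opening: 0.999
t 57.4 pos [0.4345 0.4025 0.1817] psi 17.26 F [-1.1  0.6  1.1] open 0.999
yaw total -0.0007 revs; shift tool xyz [0.003  0.0206 0.1217] dist 0.123
[-0.96  0.73  0.24  1.74 -0.25  0.7  -0.29]
```

```bash
python3 -m jog '[[0.003,0.0206,0.02,-0.0007,0],[0,0,0.04,0,0],[0,0,0.04,0,0],[0,0,0.015,0,0],[0,0,0,0,0],[0,0,0,0,0]]'
python3 - <<'E'
from look import *
look("w29",[]);go(.4435,.3837,.019,17.5)
C=r.get_calibration("wrist")
print(proj(C,world(np.array([[.035,0,.03],[-.035,0,.03],[.0,0,.03]]),[.4435,.3837,.3048],.006)).round(0).tolist())
E
```

```text
clock: 58.0
tool_pos: [0.4443, 0.3846, 0.0681]
eef_rot: [0.988, 0.154, 0.001, -0.0]
contact_force: [0.0, -0.5, 0.1]
opening: 1.003
t 58.05 pos [0.4447 0.3849 0.0687] psi 17.7 F [ 0.8 -0.2  0.2] open 0.999
yaw total 0.0005 revs; shift tool xyz [-0.0016  0.0008  0.0497] dist 0.05
[[332.0, 242.0], [227.0, 242.0], [280.0, 242.0]]
```

View pics/w29.png

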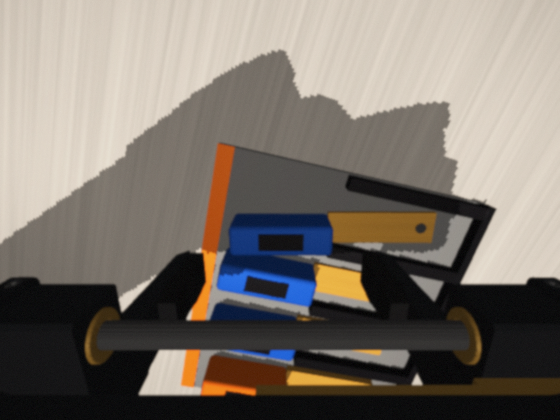

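```bash
python3 -m jog '[[-0.0016,0.0008,0.02,0.0005,0],[0,0,0.015,0,0],[0,0,0.01,0,0],[0,0,0.003,0,0],[0,0,0,0,0]]'
python3 -m jog '[[0,0,0,0,0.4],[0,0,0,0,0.4],[0,0,0,0,0.4],[0,0,0,0,0.4],[0,0,0,0,0.4],[0,0,0,0,0.4]]' 25
python3 -c "
from h import *
go(.4435,.3837,.02,17.5)"
```

```text
clock: 58.55
tool_pos: [0.4424, 0.3829, 0.0191]
eef_rot: [0.988, 0.153, -0.0, 0.0]
contact_force: [-0.3, 0.3, -0.2]
opening: 0.999
clock: 59.15
tool_pos: [0.4428, 0.3831, 0.0197]
eef_rot: [0.988, 0.153, 0.0, -0.0]
contact_force: [0.4, -0.6, 5.8]
opening: 0.796
t 59.15 pos [0.4428 0.3831 0.0197] psi 17.55 F [ 0.4 -0.6  5.8] open 0.796
yaw total 0.0001 revs; shift tool xyz [ 0.0009 -0.0003 -0.0003] dist 0.001
```

```bash
python3 -m jog '[[0,0,-0.01,0,0.4],[0,0,-0.02,0,0.4],[0,0,0,0.018,0.4],[0,0,0,0.0177,0.4],[0,0,0,0,0.4]]'
python3 - <<'E'
from look import *
look("w30",[]);go(.440,.4027,.035,4.65)
E
```

```text
clock: 59.65
tool_pos: [0.4419, 0.3828, 0.0494]
eef_rot: [0.999, 0.041, -0.0, 0.0]
contact_force: [0.1, 0.1, -2.2]
opening: 0.787
t 59.7 pos [0.442  0.3828 0.0493] psi 4.85 F [ 0.5  0.4 -2.2] open 0.797
yaw total 0.0005 revs; shift tool xyz [-0.0003 -0.02    0.0143] dist 0.025
```

View pics/w30.png

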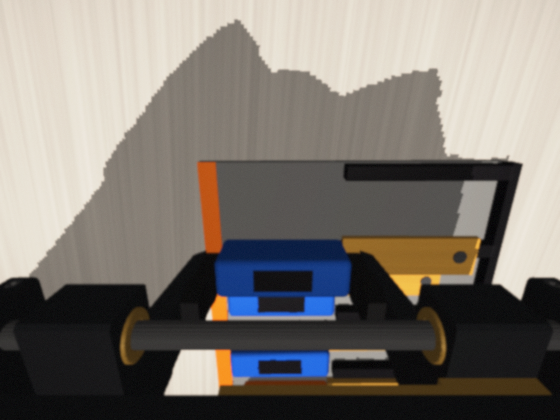

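Lifted level and aligned. Shift 20 mm toward lane 3, lower.

```bash
python3 -m jog '[[0,-0.01,0,0.0005,0.4],[0,-0.01,0,0,0.4],[0,0,0,0,0.4],[0,0,0,0,0.4]]'
python3 - <<'E'
from look import *
look("w31",[]);go(.440,.4027,.02,4.65)
E
python3 -m jog '[[0,0,0.012,0,0.4],[0,0,0.01,0,0.4],[0,0,0.004,0,0.4],[0,0,0,0,0.4]]'
```

```text
clock: 60.1
tool_pos: [0.4404, 0.4034, 0.049]
eef_rot: [0.999, 0.04, -0.0, -0.0]
contact_force: [0.2, -0.0, -1.2]
opening: 0.791
t 60.15 pos [0.4406 0.4028 0.0491] psi 4.57 F [-0.4 -0.2 -1.5] open 0.792
yaw total -0.0002 revs; shift tool xyz [-0.0006  0.      0.0291] dist 0.029
clock: 60.55
tool_pos: [0.4402, 0.4021, 0.022]
eef_rot: [0.999, 0.039, -0.001, 0.001]
contact_force: [0.1, -0.5, -1.3]
opening: 0.794
```

View pics/w31.png

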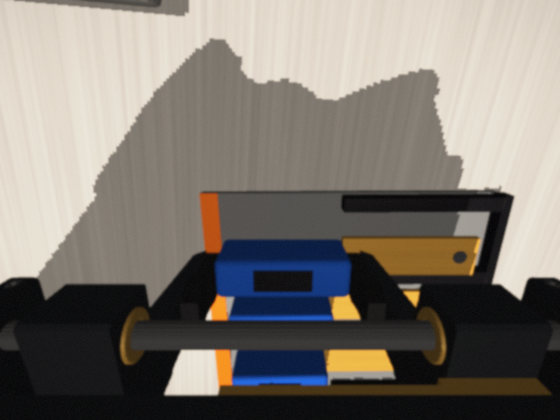

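```bash
python3 -m jog '[[0,0,0.001,0,0.4],[0,0,0.001,0,0.4],[0,0,0,0,0.4]]'
python3 -m jog '[[0,0,0.0005,0,0.4],[0,0,0,0,0.4]]'
```

```text
clock: 60.85
tool_pos: [0.4409, 0.4029, 0.0214]
eef_rot: [0.999, 0.039, 0.0, -0.0]
contact_force: [0.6, -0.2, -1.1]
opening: 0.794
clock: 61.05
tool_pos: [0.4408, 0.4029, 0.0209]
eef_rot: [0.999, 0.04, 0.0, -0.0]
contact_force: [-0.5, 0.6, -1.2]
opening: 0.79
```

```bash
python3 -m jog '[[0,0,0.001,0,0.4],[0,0,0,0,0.4]]'
python3 -m jog '[[0,0,0.0005,0,0.4],[0,0,0,0,0.4]]'
```

```text
clock: 61.25
tool_pos: [0.4409, 0.4029, 0.0199]
eef_rot: [0.999, 0.039, 0.0, -0.0]
contact_force: [0.4, 0.0, -0.9]
opening: 0.79
clock: 61.45
tool_pos: [0.4409, 0.4029, 0.0198]
eef_rot: [0.999, 0.039, 0.0, -0.0]
contact_force: [-2.3, -1.0, 3.9]
opening: 0.795
```

```bash
python3 -m jog '[[0,0,0,0,0],[0,0,0,0,0],[0,0,0,0,0],[0,0,0,0,0],[0,0,-0.01,0,0],[0,0,-0.03,0,0],[0,0,-0.04,0,0],[0,0,-0.04,0,0],[0,0,-0.04,0,0],[0,-0.01,0,0,0],[0,0,0,0,0]]'
cat > chk.py <<'E'
from look import *
import sys
tag=sys.argv[1]
im=r.snapshot("wrist"); C=r.get_calibration("wrist"); cv2.imwrite(f"pics/{tag}.png",im[:,:,::-1])
for th in ["gauge_blue1","gauge_orange"]:
  for l in r.cut_out(th,"wrist"):
    m=l["pixels"]; v,u=np.nonzero(m); X=unproj(C,np.c_[u,v],.016)[:,:2]; c=X.mean(0)
    best=min((fit([(C,m)],gauge(.005),[c[0]-.03,c[1],y],.006) for y in(-.1,.081,.3)),key=lambda t:t[1])
    p=best[0]; d=p[:2]-[.493,.3245]; a=.081
    print(th,round(l["score"],2),np.round(l["rect"]),p.round(4),round(best[1],3),"tray xy",(d@[np.cos(a),np.sin(a)]).round(4),(d@[-np.sin(a),np.cos(a)]).round(4),"rel yaw",round(p[2]-a,3))
for s in("side","top"):
    im=r.snapshot(s); a=im[100:300,190:400] if s=="side" else im[120:290,120:420]
    cv2.imwrite(f"pics/{tag}_{s}.png",cv2.resize(a[...,::-1],None,fx=2.6,fy=2.6,interpolation=cv2.INTER_CUBIC))
go(.45,.1,.25)
E
python3 chk.py w32
```

```text
clock: 62.55
tool_pos: [0.4398, 0.4148, 0.1805]
eef_rot: [0.999, 0.04, 0.001, -0.002]
contact_force: [-0.0, 0.1, 0.1]
opening: 1.001
gauge_blue1 0.89 [251. 190. 383. 220.] [0.4404 0.4033 0.065 ] 0.065 tray xy -0.0461 0.0828 rel yaw -0.016
gauge_blue1 0.85 [249. 271. 363. 303.] [0.4462 0.2958 0.0924] 0.201 tray xy -0.0489 -0.0248 rel yaw 0.011
gauge_blue1 0.61 [247. 232. 378. 267.] [0.4435 0.3477 0.0728] 0.117 tray xy -0.0474 0.0272 rel yaw -0.008
gauge_orange 0.6 [254. 306. 371. 321.] [ 0.4547  0.2566 -0.0586] 1.6 tray xy -0.0437 -0.0646 rel yaw -0.14
t 62.8 pos [0.4394 0.4118 0.1779] psi 4.5 F [ 0.4 -0.7 -0.3] open 0.997
yaw total 0.0 revs; shift tool xyz [-0.014   0.3118 -0.0715] dist 0.32
```

View pics/w32.png

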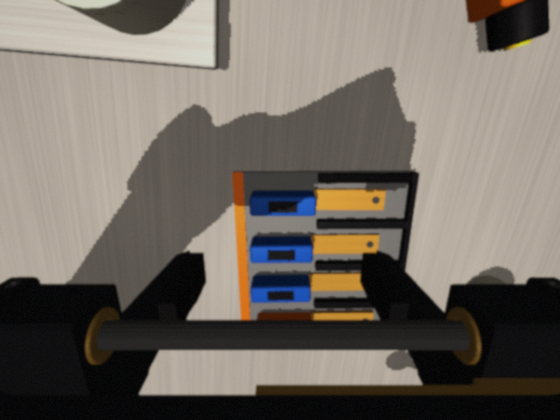

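View pics/w32_side.png

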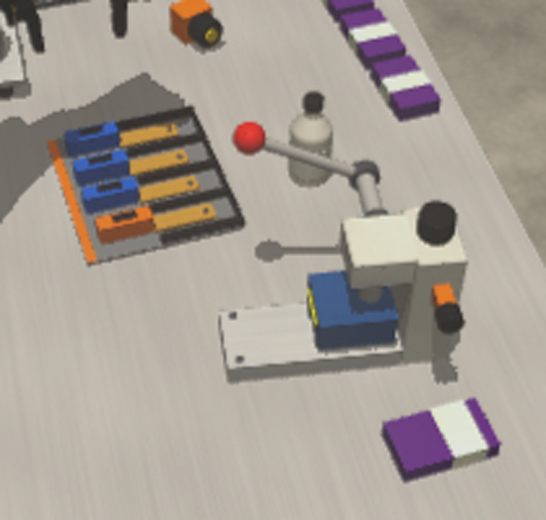

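```bash
python3 -c "
from plant import r
print(r.finish_job()); print(r.get_state()['clock'])"
```

```text
the job is handed in; nothing more can be done
None
the job is handed in; nothing more can be done
```

The job is handed in at about 63 s on the robot's clock; there was no verdict to read.

- **Gap check:** I slid the orange gauge along the deck into the gap until its shoulder met the head (about 5 N of contact) and released it there. I then pressed the lever to its stop (24 N at the knob) and let it spring back. The side picture showed the gauge still home and the lever at rest.
- **Gauge set:** I drew the orange gauge out into lane 0 and put the three blue ones into lanes 1 to 3.
- **Mended placing:** the lane 3 gauge was found knocked aside after I placed it, about 0.22 rad off the lane. I regripped it lengthwise and set it straight.

**Last checks:**
- The final wrist-camera fits put the blue gauges within 2.5 mm of their lane centres and 0.02 rad of the lane direction, with handle centres 46 to 49 mm to the banded side.
- The arm hid most of the orange gauge in that last view, so its final fit was unusable (error 1.6). The fit just before put it at (-43, -81) mm in the tray and 0.01 rad off. The last side picture agrees by eye.
- That side picture also shows the lever up and the carton and bottle looking unmoved. The spool was outside the crop I viewed, so I did not check it at the end. It was in place in a top-camera view at about 26 s, and I did not work near it afterwards.
- The cameras disagreed by 3 to 5 mm on the tray's y position. I used a value in between, and the ridges seen beside the blades confirmed it.

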